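Tighten a lamp's two-hole bezel ring with a pin spanner

ROBOT

A 7-joint arm with a two-finger parallel gripper is mounted at the origin on the work surface. World frame = base frame: x ahead of the robot, y to its left, z up, the work surface at z = 0. Lengths are in m, angles in rad, forces in N, time in s.
With the tool pointing down it reaches from about 0.425 to 0.875 m from the base axis. Payload 4.7 kg.
Tool frame: the origin (TCP) lies midway between the tips of the shut fingers; the grasp point (between the pads) lies 19 mm behind it; z points along the fingers, y is the direction in which the jaws open and shut (so a half turn about z gives the same grasp; the last joint's range is limited). The gripper opens to 87 mm and grips with 3 to 60 N. Pads are 19 mm wide; open, the fingers measure 117 mm over their backs; the gripper's body (75 mm by 190 mm) begins 51 mm behind the grasp point.
Start: joints at [1.301, 0.321, -0.07, 1.45, 0.023, 1.371, -0.057], TCP at [0.182, -0.624, 0.194] pointing down, gripper open.
Joint ranges: [-2.86, 2.86], [-0.3, 2.09], [-1.38, 1.24], [0.06, 2.45], [-1.56, 4.7], [0.09, 2.05], [-2.69, 2.69]. Speed limits (rad/s): [2.57, 2.57, 3.14, 3.14, 3.14, 3.14, 3.14].

INTERFACE

Orientations are given as a rotation vector (axis times angle).
In Python, from bench import * gives the robot as it stands.
- The arm moves only by the tool move_arm, never from a script. Its arguments are lists of equal length, an entry for each row: "jaw": the closure in counts, from 0 (fully open) to 255 (shut); "slide": the shift along the tool's x, y, z in cm, a list of three; "dr": the turn, a rotation vector about the tool's x, y, z in degrees, a list of three. A call has 1 to 5 rows; each row shifts and turns the commanded pose from where the row before left it, along the tool's axes as they then stand; what a row does not reach is not made up. A row lasts 1/10 s, in which the tool goes at most 50 mm and 8.59 degrees, less where a joint would pass 70% of its speed; a pose out of reach is approached as far as the arm can. A call with a gripper value outside its range is refused whole. The fingers move at their own pace and stop on an object; "force" is the grip in N (left out, the last holds). Time passes only in rows, so rows that do not move let the fingers close. It gives the time, the measured TCP pose, the force and the opening at its end, in the units of the state.
- get_state(): the state, without advancing time (a new reading comes with each control period).
- get_image(name): name is "side" or "top" or "wrist"; returns (picture, depth): 400x640x3 uint8, red, green, blue; 400x640 float32, m along the optical axis (not along the pixel's ray), 0 where there is no reading.
- camera_params(name): a dict with "K" (3x3 intrinsics, pixels), "extrinsics" (4x4, takes a point from camera to world coordinates); the wrist camera has in their place "tool_from_camera" (4x4, takes a point from camera to tool coordinates, whose origin is the TCP and whose axes are the flange's). Camera axes: x right, y up, looking along -z (the intrinsics and any distortion apply to the point x, -y, -z); pixel columns grow to the right and rows downward; lengths in m; the calibration is good to about 2 mm. The wrist camera is an equidistant fisheye: a pixel r from the principal point sees the ray r / f radians off the axis. A picture is of the moment at which its call begins: read the wrist's pose just before it. camera_params takes no time and is no camera call.
- close_job(): hands the job in, once; it reports no verdict.
Trained networks look in the newest picture that a camera, given by its name, has taken for a name from the list of things; names that differ only in an ending like _2 or _b are one class to them, and where a whole thing is asked for, a point or a joint stands for the part that bears it (a point fixed in the world has none). Each returns a list of dicts, best first, with "score" (0 to 1); they miss things now and then, are a little off and sometimes report something else, mostly with a low value. They report only what shows in the picture. A call takes as long as a camera call. They do not tell look-alikes from the thing itself.
- regions_of(camera, query): "mask" (400x640 bool, what is visible of it) and "xy" ([column, row] in pixels, amid what is visible of it).
The state is a dict: "time": time; "joint_positions": joint angles; "qd": joint speeds; "joint_torque": joint torques, N m; "position": TCP position; "tool_rot": TCP orientation; "ft_force": force on the tool from outside, world axes, zero at the start; "torque": the same for the moment, N m; "grip_width": opening from 0.0 (shut) to 1.0 (fully open).
Only numpy, scipy, OpenCV 4.12 (cv2) and the standard library are available. Lean on these libraries where they do the work, as an engineer would, in place of code of your own. Each camera call takes 0.05 s, during which the arm holds its last target.

TASK

Lift the pin spanner off its wooden rest, set both of its pins well down into the two holes of the lamp's bezel ring before you turn the ring, and with the pins still in the holes turn the ring clockwise until it just comes tight against its stop, then ease off. Feel for the holes gently and do not force the ring or scrape hard on it. Then put the spanner back on its rest, astride the block, let go, and leave the other things on the bench alone.

Things in the scene. Friction and masses are not known exactly. Their poses are not given: they have to be found in the camera images.
- lamp: Grey round bulkhead lamp fixed face up on the bench, 152 mm across, 52 mm high; origin at the centre of its underside, z up. Its black cable gland sticks out along its +x to 104 mm from the centre (up to 25 mm high), two low ears along y. On top: a flat aluminium bezel ring, 60 mm inside, 100 mm outside, round a white lens that lies just below the ring's face.
- lamp_face (a point): Centre of the bezel ring's rigid flat top face, on its turning axis; axes as the lamp's, not turning with the ring. The ring has two round blind holes, opposite one another, each 39.2 mm from the axis, 8 mm wide, 9 mm deep, 1 mm chamfer. The direction of the holes is NOT measured (see bezel): find them by sight, or by sweeping the pins lightly round the face until they drop in.
- bezel (a joint): How far the ring is screwed up, rad: grows clockwise seen from above, starts at 0.1 to 0.35, hard stop (tight) at 1.1; stays where left; 0.4 N m to turn, so light rubbing does not turn it. At 0 the line through its two holes lies within 0.3 rad, either way, of the lamp's x axis (the thread starts anywhere); it turns clockwise by this value.
- spanner_grip (a point): Centre of the pin spanner's upright black handle: 46 mm along its x, 18 mm thick (y), 52 mm tall, gripped from above across the 18 mm. It stands on a steel bar 104 mm long (x), 20 wide, 6 thick, whose underside is 32 mm below this point. Two pins point down from the bar, tips 48 mm below this point and 39.2 mm either side along x. Same after half a turn. 0.15 to 0.31 kg; upright on its rest at the start.
- pin_a (a point): Lower tip of the spanner's pin on its +x side; round-ended steel pin, 6 mm thick, 16 mm long.
- pin_b (a point): Lower tip of the spanner's pin on its -x side; round-ended steel pin, 6 mm thick, 16 mm long.
- rest_top (a point): Centre of the top of the spanner's rest, a wooden block fixed to the bench, 62 mm (its x) by 56 mm (its y), 26 mm high. The spanner's bar lies on it roughly along the block's x, a pin hanging down past either end of the 62 mm (6 mm play on both sides), handle centre 32 mm above this point.
- tape: Roll of tape, 90 mm across and 24 mm high, lying flat; origin at the centre of its underside. Bystander.
- jar: Small closed glass jar with a steel lid, 64 mm across and 75 mm high; origin at the centre of its underside. Bystander.
- driver_grip (a point): Grip of a screwdriver lying on the bench beyond the work, about 200 mm long. Bystander.
Things that resemble listed ones, but are neither listed nor needed, are in the scene too. Leave any blue look-alike of the part that bears spanner_grip alone.

How it is judged:
By the outcome, as a careful person would: the job done as asked, in the order asked, and still so for the second after the job is handed in, with the robot touching nothing.
It also fails if it takes over 72 s, if anything falls off the work surface, if the arm or the gripper's body presses on something with over 40 N, if the wrist force passes 120 N, or if a joint passes its speed limit or range.

## Working session

There is one attempt and no reset: what is moved stays moved. The work goes in short steps, Python scripts to look and compute and a tool call to move; the robot and the scene stay as the last step left them, time stands still between calls to the robot, and variables do not carry over. Pictures are saved under pics/ and viewed, and the job is handed in when it is done.

Besides the shell and the picture viewer there is one more tool, called by a JSON object that holds its "api" and its "payload". move_arm: Moves the arm, as the interface text tells. Its arguments: {"type":"object","properties":{"jaw":{"type":"array","items":{"type":"number"}},"slide":{"type":"array","items":{"type":"array","items":{"type":"number"}}},"dr":{"type":"array","items":{"type":"array","items":{"type":"number"}}},"force":{"type":"number"}},"required":["jaw","slide","dr"]}

```bash
mkdir -p pics; ls; cat > h.py <<'E'
from bench import *
import numpy as np, cv2
from scipy.spatial.transform import Rotation as R
np.set_printoptions(precision=4,suppress=True)
def snap(name,fn):
    s=get_state(); im,d=get_image(name)
    cv2.imwrite('pics/'+fn+'.png',im[:,:,::-1]); np.savez('/tmp/'+name,im=im,d=d,p=s['position'],r=s['tool_rot'])
    return s,im,d
def world(name,u,v,dep):
    c=camera_params(name);K=np.array(c['K']);E=np.array(c['extrinsics'])
    x=(u-K[0,2])/K[0,0]*dep;y=(v-K[1,2])/K[1,1]*dep
    return (E@np.array([x,-y,-dep,1]))[:3]
E
python3 - <<'E'
from h import *
print(get_state())
for n in ['side','top','wrist']:
    snap(n,n+'0'); print(n,camera_params(n))
E
```

```text
pics
{'time': 0.0, 'joint_positions': array([ 1.3011,  0.3218, -0.0701,  1.4517,  0.0226,  1.3708, -0.0569]), 'qd': array([ 0.0001,  0.0008,  0.0002,  0.0003, -0.0007, -0.0003, -0.0011]), 'joint_torque': array([  0.0001, -49.1294,  -0.4037, -31.2528,  -0.0638,   0.0438,
         0.0002]), 'position': array([ 0.1817, -0.6234,  0.1926]), 'tool_rot': array([-3.1082, -0.4441,  0.0006]), 'ft_force': array([-0.8544, -0.3164, -0.6269]), 'torque': array([ 0.0197,  0.0041, -0.0106]), 'grip_width': 0.999884229269157}
side {'K': array([[368.4527,   0.    , 321.2034],
       [  0.    , 368.4527, 199.497 ],
       [  0.    ,   0.    ,   1.    ]]), 'extrinsics': array([[ 0.9244,  0.2207, -0.3111,  0.3885],
       [-0.3814,  0.5185, -0.7653, -0.6232],
       [-0.0076,  0.8261,  0.5634,  0.5382],
       [ 0.    ,  0.    ,  0.    ,  1.    ]])}
top {'K': array([[400.0698,   0.    , 319.0684],
       [  0.    , 400.0698, 194.2723],
       [  0.    ,   0.    ,   1.    ]]), 'extrinsics': array([[ 0.011 ,  0.9987, -0.0504,  0.5947],
       [-0.9997,  0.0099, -0.0212, -0.006 ],
       [-0.0207,  0.0506,  0.9985,  1.0895],
       [ 0.    ,  0.    ,  0.    ,  1.    ]])}
wrist {'K': array([[309.7069,   0.    , 315.5109],
       [  0.    , 309.7069, 198.481 ],
       [  0.    ,   0.    ,   1.    ]]), 'tool_from_camera': array([[-0.001 ,  0.9543,  0.2989,  0.0821],
       [ 1.    ,  0.0008,  0.0007, -0.0002],
       [ 0.0005,  0.2989, -0.9543, -0.1916],
       [ 0.    ,  0.    ,  0.    ,  1.    ]])}
```

View pics/top0.png

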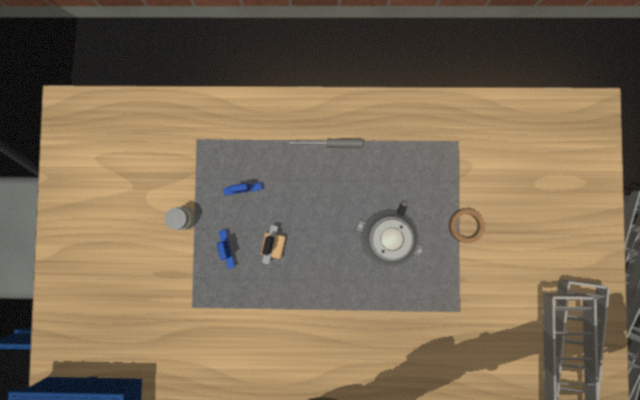

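View pics/side0.png

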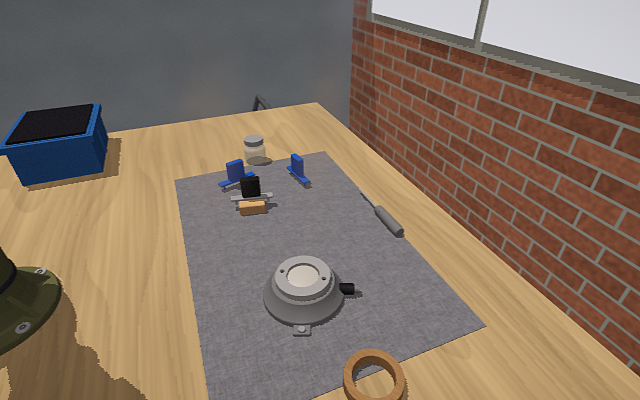

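The black-handled spanner on its wooden rest is at top pixel (268,244). The two blue look-alikes are at (226,249) and (243,188), so I leave those alone. The lamp is at (391,238). Next, a close crop and measurements.

```bash
python3 - <<'E'
from h import *
z=np.load('/tmp/top.npz');im=z['im'];d=z['d']
a=cv2.resize(im[215:275,235:305],None,fx=8,fy=8,interpolation=cv2.INTER_CUBIC)
b=cv2.resize(im[200:275,350:430],None,fx=8,fy=8,interpolation=cv2.INTER_CUBIC)
cv2.imwrite('pics/ca.png',a[:,:,::-1]);cv2.imwrite('pics/cb.png',b[:,:,::-1])
for q in ['spanner_grip','rest_top','lamp','lamp_face','bezel','pin_a']:
  for c in ['top','side']:
    for r in regions_of(c,q)[:4]:
        u,v=r['xy'];m=r['mask']; D=np.load(f'/tmp/{c}.npz')['d']
        dd=D[int(v),int(u)];print(q,c,round(r['score'],2),np.array(r['xy']),m.sum(),dd,world(c,u,v,dd))
E
```

```text
spanner_grip top 0.93 [226.2 250.3] 399 1.0266708 [0.5002 0.2526 0.0621]
spanner_grip top 0.72 [240.7 187. ] 319 1.0240461 [0.6626 0.2165 0.0721]
spanner_grip top 0.57 [268.3 245.5] 323 0.0 [ 0.5947 -0.006   1.0895]
spanner_grip side 0.76 [300.3 167. ] 355 0.991509 [0.6643 0.2025 0.0523]
spanner_grip side 0.64 [235.  173.4] 493 0.98463523 [0.4973 0.2544 0.0428]
spanner_grip side 0.6 [250.5 190. ] 594 0.8970739 [0.5136 0.141  0.0532]
spanner_grip side 0.17 [384.9 217.8] 474 0.85572195 [ 0.7821 -0.0467  0.0199]
rest_top top 0.75 [279.1 245.7] 248 1.0622592 [0.5106 0.1213 0.0241]
rest_top side 0.85 [252.2 208.8] 343 0.896549 [0.5072 0.1153 0.0157]
lamp top 0.6 [391.9 236.4] 2828 1.0305679 [ 0.5403 -0.1727  0.0511]
lamp_face top 0.77 [388.6 234.9] 2807 1.033558 [ 0.5439 -0.1647  0.0485]
lamp_face side 0.81 [303.8 293. ] 4862 0.62989867 [ 0.5217 -0.2126  0.0515]
bezel top 0.75 [402.6 239.5] 794 1.0319723 [ 0.5325 -0.2006  0.0487]
bezel side 0.78 [305.4 287.7] 1387 0.63896394 [ 0.5282 -0.203   0.0521]
pin_a top 0.83 [272.2 243. ] 374 1.0203086 [0.5206 0.1339 0.0669]
pin_a top 0.82 [226.6 252.4] 377 1.0223988 [0.4952 0.2505 0.066 ]
pin_a top 0.7 [244.8 189.5] 335 1.022399 [0.6562 0.2056 0.0732]
pin_a top 0.38 [278.3 247.5] 257 1.0572672 [0.5062 0.1228 0.029 ]
pin_a side 0.93 [253.2 191.9] 615 0.8966434 [0.5186 0.1358 0.0496]
pin_a side 0.67 [297.8 167.6] 371 0.99490863 [0.6586 0.207  0.0493]
pin_a side 0.62 [236.5 173.1] 506 0.9862553 [0.5013 0.2548 0.0426]
```

View pics/ca.png

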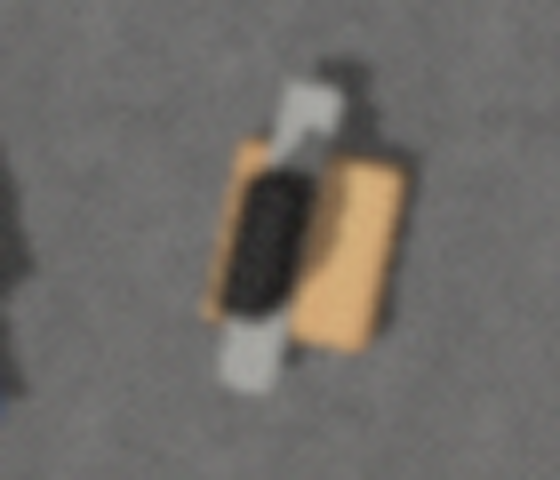

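View pics/cb.png

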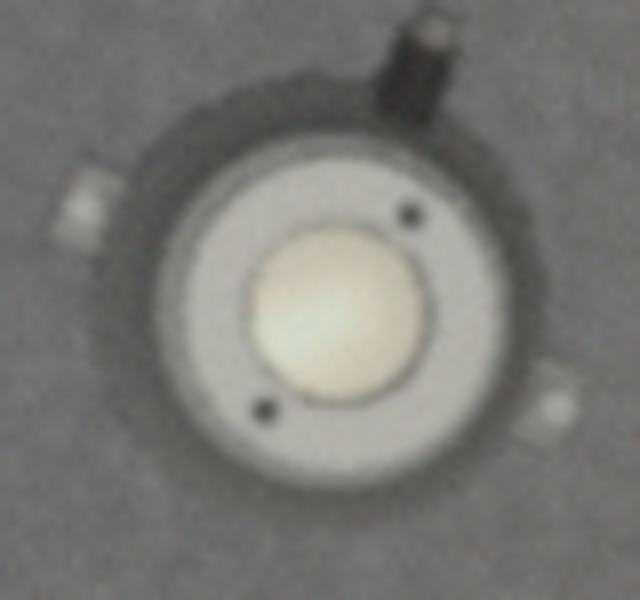

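```bash
cat >> h.py <<'E'
def plane(name,u,v,z):
    a=world(name,u,v,0.2);b=world(name,u,v,1.5);t=(z-a[2])/(b[2]-a[2]);return a+t*(b-a)
E
python3 - <<'E'
from h import *
cv=lambda x,y,ox,oy:(ox+(x+.5)/8-.5,oy+(y+.5)/8-.5)
h1=plane('top',*cv(410,215,350,200),.052);h2=plane('top',*cv(264,410,350,200),.052)
print('holes',h1,h2,(h1+h2)/2,np.linalg.norm(h1-h2),np.degrees(np.arctan2(*(h1-h2)[[1,0]])))
print('lens c',plane('top',*cv(341,315,350,200),.051),'ring c',plane('top',*cv(347,315,350,200),.052))
print('gland',plane('top',*cv(437,30,350,200),.015))
for n,z,pts in [('bar',.032,[(313,93),(247,378)]),('handle',.084,[(285,180),(250,305)]),('block',.026,[(240,145),(405,168),(365,350),(207,315)])]:
    P=[plane('top',*cv(x,y,235,215),z) for x,y in pts];print(n,np.array(P),np.mean(P,0),np.linalg.norm(P[0]-P[1]),np.degrees(np.arctan2(*(P[0]-P[1])[[1,0]])))
E
```

```text
holes [ 0.5661 -0.1954  0.052 ] [ 0.5031 -0.1488  0.052 ] [ 0.5346 -0.1721  0.052 ] 0.07842617481174499 -36.52286911710409
lens c [ 0.5337 -0.1735  0.051 ] ring c [ 0.5338 -0.1753  0.052 ]
gland [ 0.6269 -0.2111  0.015 ]
bar [[0.5624 0.1355 0.032 ]
 [0.4686 0.1557 0.032 ]] [0.5155 0.1456 0.032 ] 0.09590394246454133 -12.160695568584611
handle [[0.5366 0.1369 0.084 ]
 [0.4975 0.1472 0.084 ]] [0.5171 0.1421 0.084 ] 0.04045455693600111 -14.780161388196028
block [[0.5447 0.1603 0.026 ]
 [0.5377 0.1053 0.026 ]
 [0.4776 0.1177 0.026 ]
 [0.4884 0.1703 0.026 ]] [0.5121 0.1384 0.026 ] 0.05545535672160594 82.80629091881715
```

View pics/wrist0.png

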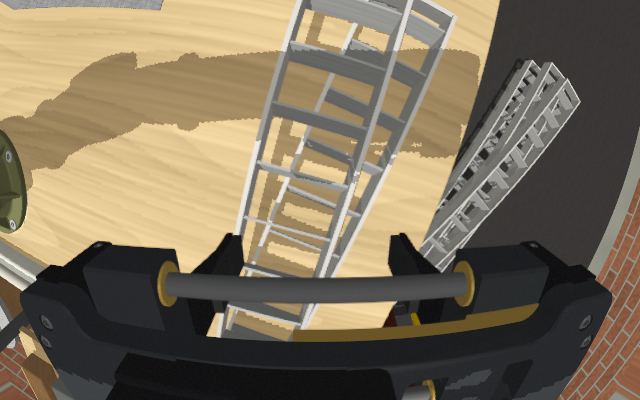

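```bash
cat >> h.py <<'E'
def down(yaw):  # tool z down, tool x at yaw deg
    y=np.radians(yaw);x=np.array([np.cos(y),np.sin(y),0]);z=np.array([0,0,-1.]);return np.array([x,np.cross(z,x),z]).T
def plan(wps,pstep=45,rstep=8,show=True,start=None):
    s=get_state();p=np.array(s['position']);M=R.from_rotvec(s['tool_rot']).as_matrix()
    if start: p,M=np.array(start[0]),down(start[1])
    rows=[]
    for tp,yaw in wps:
        T=down(yaw);tp=np.array(tp)
        n=max(1,int(np.ceil(max(np.linalg.norm(tp-p)*1000/pstep,np.degrees(R.from_matrix(M.T@T).magnitude())/rstep))))
        for i in range(n):
            f=1/(n-i)
            sl=np.round(M.T@((tp-p)*f)*100,1+ (np.linalg.norm(tp-p)<.03)); dr=np.round(np.degrees(R.from_matrix(M.T@T).as_rotvec()*f),1)
            if abs(dr[:2]).max()<.15: dr[:2]=0
            rows.append((sl.tolist(),dr.tolist()))
            p=p+M@sl/100;M=M@R.from_rotvec(np.radians(dr)).as_matrix()
    print('end',p,yawof(M))
    for i in range(0,len(rows),5):
        print('slide',[r[0] for r in rows[i:i+5]]);print('  dr',[r[1] for r in rows[i:i+5]])
def yawof(M): return np.degrees(np.arctan2(M[1,0],M[0,0]))
def st():
    s=get_state();M=R.from_rotvec(s['tool_rot']).as_matrix()
    print('t',s['time'],'p',s['position'],'yaw',round(yawof(M),2),'tilt',np.degrees(M[:2,2]),'F',s['ft_force'],'T',s['torque'],'w',s['grip_width']);print('q',s['joint_positions'])
    return s
E
python3 - <<'E'
from h import *
st()
plan([([.42,-.46,.25],70),([.50,-.17,.27],143)])
E
```

```text
t 0.75 p [ 0.182  -0.624   0.1937] yaw 16.26 tilt [ 0.0005 -0.0076] F [-0.7128 -0.5997  0.0039] T [ 0.018  -0.0346 -0.0212] w 0.9974190999525435
q [ 1.3011  0.321  -0.0701  1.4505  0.0226  1.3708 -0.0569]
end [ 0.5  -0.17  0.27] 142.96214080554404
slide [[3.9, -1.3, -0.8], [4.1, -0.8, -0.8], [4.1, -0.2, -0.8], [4.1, 0.4, -0.8], [4.0, 0.9, -0.8]]
  dr [[0.0, 0.0, -7.7], [0.0, 0.0, -7.7], [0.0, 0.0, -7.7], [0.0, 0.0, -7.7], [0.0, 0.0, -7.6]]
slide [[3.9, 1.4, -0.8], [3.7, 1.9, -0.8], [3.0, -0.2, -0.2], [3.0, 0.1, -0.2], [3.0, 0.5, -0.2]]
  dr [[0.0, 0.0, -7.7], [0.0, 0.0, -7.6], [0.0, 0.0, -7.3], [0.0, 0.0, -7.3], [0.0, 0.0, -7.3]]
slide [[2.9, 0.9, -0.2], [2.7, 1.3, -0.2], [2.5, 1.6, -0.2], [2.3, 1.9, -0.2], [2.1, 2.2, -0.2]]
  dr [[0.0, 0.0, -7.3], [0.0, 0.0, -7.3], [0.0, 0.0, -7.3], [0.0, 0.0, -7.3], [0.0, 0.0, -7.3]]
slide [[1.8, 2.4, -0.2], [1.47, 2.6, -0.23]]
  dr [[0.0, 0.0, -7.3], [0.0, 0.0, -7.3]]
```

{"api": "move_arm", "payload": {"jaw": [0, 0, 0, 0, 0], "slide": [[3.9, -1.3, -0.8], [4.1, -0.8, -0.8], [4.1, -0.2, -0.8], [4.1, 0.4, -0.8], [4.0, 0.9, -0.8]], "dr": [[0, 0, -7.7], [0, 0, -7.7], [0, 0, -7.7], [0, 0, -7.7], [0, 0, -7.6]]}}

```text
time: 1.25
position: [0.3532, -0.5063, 0.2343]
tool_rot: [2.786, 1.45, -0.0]
ft_force: [-0.8, -0.5, -0.2]
grip_width: 0.997
```

{"api": "move_arm", "payload": {"jaw": [0, 0, 0, 0, 0], "slide": [[3.9, 1.4, -0.8], [3.7, 1.9, -0.8], [3.0, -0.2, -0.2], [3.0, 0.1, -0.2], [3.0, 0.5, -0.2]], "dr": [[0, 0, -7.7], [0, 0, -7.6], [0, 0, -7.3], [0, 0, -7.3], [0, 0, -7.3]]}}

```text
time: 1.75
position: [0.4442, -0.3711, 0.2557]
tool_rot: [2.179, 2.263, -0.0]
ft_force: [-0.2, 0.2, -0.1]
grip_width: 1.002
```

{"api": "move_arm", "payload": {"jaw": [0, 0, 0, 0, 0], "slide": [[2.9, 0.9, -0.2], [2.7, 1.3, -0.2], [2.5, 1.6, -0.2], [2.3, 1.9, -0.2], [2.1, 2.2, -0.2]], "dr": [[0, 0, -7.3], [0, 0, -7.3], [0, 0, -7.3], [0, 0, -7.3], [0, 0, -7.3]]}}

```text
time: 2.25
position: [0.4849, -0.2267, 0.2659]
tool_rot: [1.361, 2.831, -0.001]
ft_force: [-0.3, 0.2, 0.4]
grip_width: 1.0
```

```bash
python3 - <<'E'
from h import *
st()
plan([([.50,-.17,.27],143)])
E
```

```text
t 2.25 p [ 0.4849 -0.2267  0.2659] yaw 128.65 tilt [ 0.0163 -0.032 ] F [-0.3053  0.2357  0.3655] T [ 0.0697 -0.1446 -0.0264] w 1.0002675654217577
q [ 0.9283  0.0798 -0.5711  1.605   0.0437  1.4691  1.0288]
end [ 0.5  -0.17  0.27] 143.04912135119116
slide [[1.7, 2.4, -0.2], [1.48, 2.53, -0.21]]
  dr [[0.0, 0.0, -7.2], [0.0, 0.0, -7.2]]
```

{"api": "move_arm", "payload": {"jaw": [0, 0, 0], "slide": [[1.7, 2.4, -0.2], [1.5, 2.5, -0.2], [0, 0, 0]], "dr": [[0, 0, -7.2], [0, 0, -7.2], [0, 0, 0]]}}

```text
time: 2.55
position: [0.5013, -0.1658, 0.2706]
tool_rot: [0.988, 2.981, 0.002]
ft_force: [-0.2, 1.3, 0.6]
grip_width: 0.995
```

```bash
python3 - <<'E'
from h import *
st()
snap('wrist','w1')
E
```

```text
t 2.55 p [ 0.5013 -0.1658  0.2706] yaw 143.33 tilt [0.1105 0.0543] F [-0.2449  1.2742  0.5938] T [ 0.0515 -0.213   0.0464] w 0.9953826402515087
q [ 0.8778  0.0644 -0.6333  1.612   0.0369  1.476   1.1729]
```

View pics/w1.png

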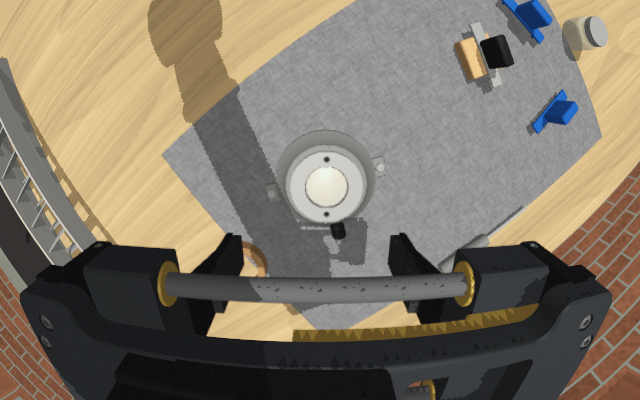

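The lamp is in view with holes at about (326,158) and (326,213). Now I'll measure them.

```bash
cat >> h.py <<'E'
def wray(u,v):
    c=camera_params('wrist');K=c['K'];a=(u-K[0,2])/K[0,0];b=(v-K[1,2])/K[1,1];r=np.hypot(a,b)
    s=np.sin(r)/r;return np.array([a*s,-b*s,-np.cos(r)])
def wplane(u,v,z,p,rv):
    T=np.array(camera_params('wrist')['tool_from_camera']);M=R.from_rotvec(rv).as_matrix()
    o=p+M@T[:3,3];d=M@T[:3,:3]@wray(u,v);return o+d*(z-o[2])/d[2]
def wproj(P,p,rv):
    T=np.array(camera_params('wrist')['tool_from_camera']);M=R.from_rotvec(rv).as_matrix()
    x=T[:3,:3].T@(M.T@(np.array(P)-p)-T[:3,3]);x=x*[1,-1,-1]
    th=np.arctan2(np.hypot(x[0],x[1]),x[2]);q=x[:2]/np.hypot(x[0],x[1])*th
    K=camera_params('wrist')['K'];return q*K[0,0]+[K[0,2],K[1,2]]
def hole(im,u,v,w=6):
    g=cv2.cvtColor(im,cv2.COLOR_RGB2GRAY).astype(float);u0,v0=int(round(u)),int(round(v))
    a=g[v0-w:v0+w+1,u0-w:u0+w+1];k=np.clip(np.percentile(a,60)-25-a,0,None)
    yy,xx=np.mgrid[v0-w:v0+w+1,u0-w:u0+w+1];return (k*xx).sum()/k.sum(),(k*yy).sum()/k.sum()
E
python3 - <<'E'
from h import *
z=np.load('/tmp/wrist.npz');im=z['im'];p,r=z['p'],z['r']
a=hole(im,326,158.5,5);b=hole(im,326,213,5);print(a,b)
A,B=[wplane(*q,.052,p,r) for q in (a,b)]
print(A,B,(A+B)/2,np.linalg.norm(A-B),np.degrees(np.arctan2(*(A-B)[[1,0]])))
zt=np.load('/tmp/top.npz')['im'];A,B=[plane('top',*hole(zt,*q,2),.052) for q in ((401,226.5),(382.7,250.9))]
print('top',A,B,(A+B)/2,np.linalg.norm(A-B),np.degrees(np.arctan2(*(B-A)[[1,0]])))
c=im[120:250,250:400];cv2.imwrite('pics/cw1.png',cv2.resize(c,None,fx=5,fy=4.6,interpolation=cv2.INTER_CUBIC)[:,:,::-1])
plan([([.50,.0,.27],160),([.516,.144,.20],167)])
E
```

```text
(np.float64(326.23444976076553), np.float64(159.04416635995582)) (np.float64(326.0535037878788), np.float64(213.77982954545453))
[ 0.5024 -0.1482  0.052 ] [ 0.5654 -0.1946  0.052 ] [ 0.5339 -0.1714  0.052 ] 0.07818712781968438 143.63695009165696
top [ 0.5659 -0.1954  0.052 ] [ 0.503  -0.1489  0.052 ] [ 0.5344 -0.1722  0.052 ] 0.07825518551239802 143.56931907497042
end [0.5162 0.1445 0.2001] 167.00403788335922
slide [[2.6, 3.4, 0.0], [2.3, 3.5, 0.0], [2.0, 3.7, 0.0], [1.7, 3.8, 0.0], [0.9, 3.5, 1.8]]
  dr [[0.0, 0.0, -4.2], [0.0, 0.0, -4.3], [0.0, 0.0, -4.2], [0.0, 0.0, -4.3], [0.0, 0.0, -1.7]]
slide [[0.7, 3.6, 1.7], [0.7, 3.6, 1.8], [0.5, 3.6, 1.7]]
  dr [[0.0, 0.0, -1.8], [0.0, 0.0, -1.7], [0.0, 0.0, -1.8]]
```

View pics/cw1.png

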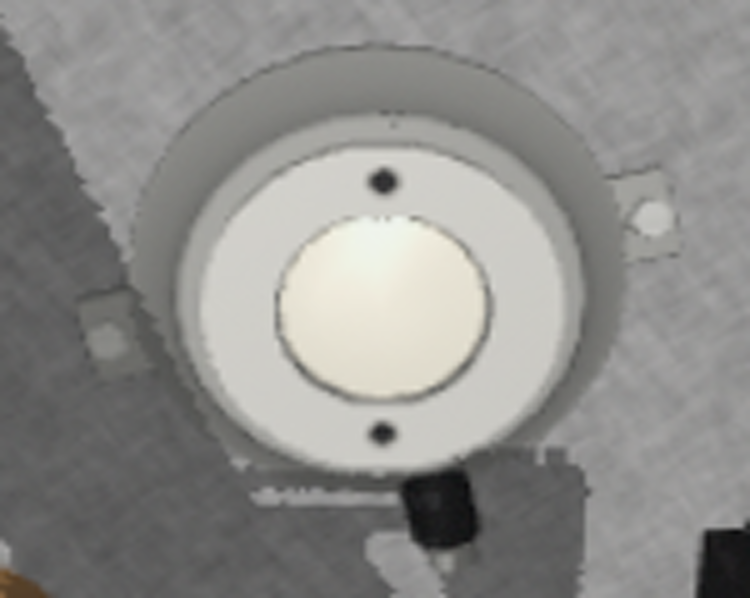

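{"api": "move_arm", "payload": {"jaw": [0, 0, 0, 0, 0], "slide": [[2.6, 3.4, 0.0], [2.3, 3.5, 0.0], [2.0, 3.7, 0.0], [1.7, 3.8, 0.0], [0.9, 3.5, 1.8]], "dr": [[0, 0, -4.2], [0, 0, -4.3], [0, 0, -4.2], [0, 0, -4.3], [0, 0, -1.7]]}}

```text
time: 3.1
position: [0.505, 0.034, 0.2537]
tool_rot: [0.505, 3.095, -0.001]
ft_force: [0.4, 0.6, -0.6]
grip_width: 1.001
```

{"api": "move_arm", "payload": {"jaw": [0, 0, 0, 0], "slide": [[0.7, 3.6, 1.7], [0.7, 3.6, 1.8], [0.5, 3.6, 1.7], [0, 0, 0]], "dr": [[0, 0, -1.8], [0, 0, -1.7], [0, 0, -1.8], [0, 0, 0]]}}

```text
time: 3.5
position: [0.5148, 0.1465, 0.1975]
tool_rot: [-0.352, -3.118, -0.004]
ft_force: [-0.4, 0.3, -0.1]
grip_width: 0.996
```

```bash
python3 - <<'E'
from h import *
st()
s,im,d=snap('wrist','w2')
print(wproj([.516,.144,.084],s['position'],s['tool_rot']))
for q in ['spanner_grip','rest_top']:
    for r in regions_of('wrist',q)[:3]: print(q,r['score'],r['xy'],r['mask'].sum())
cv2.imwrite('pics/cw2.png',cv2.resize(im[90:250,220:420],None,fx=4,fy=3.7,interpolation=cv2.INTER_CUBIC)[:,:,::-1])
E
```

```text
t 3.5 p [0.5148 0.1465 0.1975] yaw 167.13 tilt [-0.2115  0.1618] F [-0.3972  0.2822 -0.1091] T [ 0.1043 -0.1146  0.0085] w 0.9963620614900075
q [ 0.5283  0.1602 -0.9306  1.7022  0.1274  1.3473  0.9214]
[313.1589 188.8377]
spanner_grip 0.87 [378.6, 265.6] 496
spanner_grip 0.79 [314.9, 174.6] 1488
spanner_grip 0.76 [411.9, 139.8] 1662
rest_top 0.95 [299.1, 170.2] 1330
rest_top 0.49 [501.2, 186.6] 2527
rest_top 0.18 [316.1, 172.8] 1474
```

View pics/w2.png

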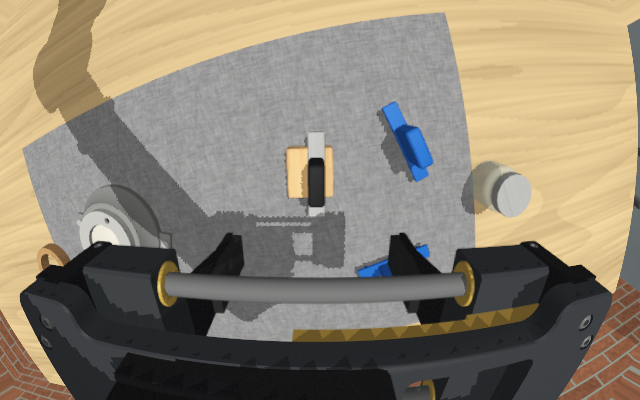

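View pics/cw2.png

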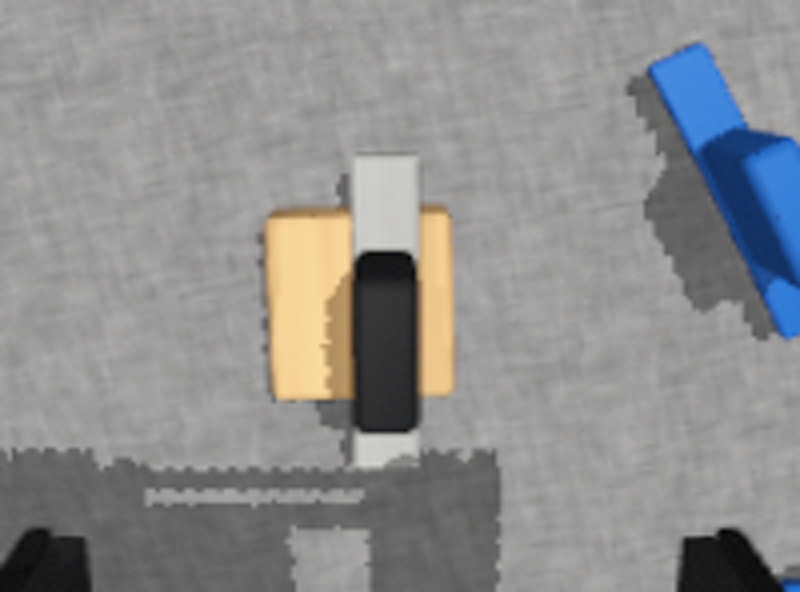

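```bash
python3 - <<'E'
from h import *
z=np.load('/tmp/wrist.npz');im=z['im'];p,r=z['p'],z['r']
f=lambda x,y:(220+(x+.5)/4-.5,90+(y+.5)/3.7-.5)
def seg(n,z,q1,q2):
    A,B=[wplane(*f(*q),z,p,r) for q in (q1,q2)];print(n,A,B,(A+B)/2,np.linalg.norm(A-B),np.degrees(np.arctan2(*(B-A)[[1,0]])))
seg('bar ends',.032,(386,467),(387,154))
seg('barL',.032,(353,455),(353.5,160));seg('barR',.032,(418.5,455),(419,160))
seg('handle top',.084,(386,432),(387,278))
seg('hL',.084,(355.5,415),(357,285));seg('hR',.084,(418,415),(416.5,285))
seg('block top',.026,(271,400),(266,213));seg('blockR',.026,(453,397),(449,208));
print('tool-y dir',R.from_rotvec(r).as_matrix()[:,1])
E
```

```text
bar ends [0.5644 0.1363 0.032 ] [0.4637 0.1596 0.032 ] [0.514 0.148 0.032] 0.10328995109394083 166.93947355018238
barL [0.5579 0.1274 0.032 ] [0.4634 0.1498 0.032 ] [0.5107 0.1386 0.032 ] 0.09716917294774902 166.64150317495208
barR [0.5625 0.147  0.032 ] [0.4676 0.1682 0.032 ] [0.515  0.1576 0.032 ] 0.0971903808233568 167.38057807704718
handle top [0.5352 0.1427 0.084 ] [0.4923 0.1528 0.084 ] [0.5137 0.1478 0.084 ] 0.044024013506904214 166.77527607425185
hL [0.5285 0.1361 0.084 ] [0.4925 0.145  0.084 ] [0.5105 0.1406 0.084 ] 0.03706526560213915 166.14219091770923
hR [0.5321 0.1519 0.084 ] [0.4958 0.1596 0.084 ] [0.514  0.1558 0.084 ] 0.03707532780550374 168.07912153411715
block top [0.5355 0.1066 0.026 ] [0.4745 0.1205 0.026 ] [0.505  0.1136 0.026 ] 0.06252198350366767 167.16684776060325
blockR [0.547  0.1614 0.026 ] [0.4852 0.1735 0.026 ] [0.5161 0.1675 0.026 ] 0.06303108609009897 168.91825208621574
tool-y dir [0.2228 0.9749 0.0019]
```

```bash
python3 - <<'E'
from h import *
plan([([.514,.148,.10],167),([.514,.148,.041],167)],pstep=30)
E
```

```text
end [0.514 0.148 0.041] 167.01911261929658
slide [[0.1, 0.2, 2.5], [0.1, 0.2, 2.5], [0.1, 0.1, 2.5], [0.19, 0.19, 2.46], [-0.0, 0.0, 2.9]]
  dr [[0.0, 0.0, -0.1], [0.0, 0.0, -0.1], [0.0, 0.0, -0.1], [0.0, 0.0, -0.1], [0.0, 0.0, 0.0]]
slide [[-0.0, 0.01, 3.0]]
  dr [[0.0, 0.0, 0.0]]
```

```bash
python3 - <<'E'
from h import *
st();st()
E
```

```text
t 3.65 p [0.5172 0.1402 0.1996] yaw 166.62 tilt [-0.0099 -0.0534] F [-0.409  -0.0745  0.7285] T [ 0.0473 -0.1197  0.0232] w 1.0003754312686823
q [ 0.5334  0.1566 -0.9246  1.7     0.1288  1.3491  0.9234]
t 3.65 p [0.5172 0.1402 0.1996] yaw 166.62 tilt [-0.0099 -0.0534] F [-0.409  -0.0745  0.7285] T [ 0.0473 -0.1197  0.0232] w 1.0003754312686823
q [ 0.5334  0.1566 -0.9246  1.7     0.1288  1.3491  0.9234]
```

```bash
python3 - <<'E'
from h import *
s,im,d=snap('wrist','w3');st()
cv2.imwrite('pics/cw3.png',cv2.resize(im[90:250,220:420],None,fx=4,fy=3.7,interpolation=cv2.INTER_CUBIC)[:,:,::-1])
E
```

```text
t 3.7 p [0.5174 0.1398 0.1999] yaw 166.56 tilt [ 0.0271 -0.0584] F [-0.2634 -0.5255  0.5906] T [ 0.0425 -0.1804 -0.0154] w 0.9974006033040488
q [ 0.534   0.156  -0.9243  1.6998  0.1286  1.349   0.9234]
```

View pics/cw3.png

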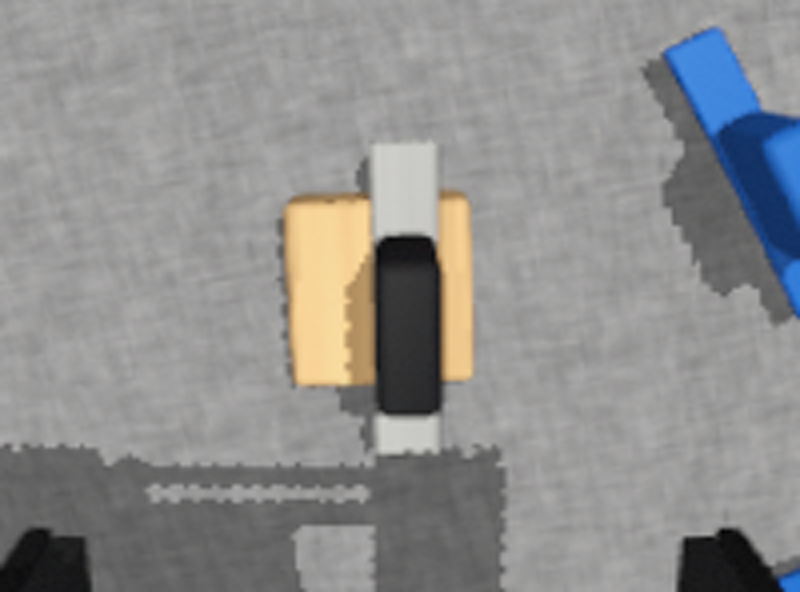

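```bash
python3 - <<'E'
from h import *
z=np.load('/tmp/wrist.npz');im=z['im'];p,r=z['p'],z['r']
f=lambda x,y:(220+(x+.5)/4-.5,90+(y+.5)/3.7-.5)
def seg(n,z,q1,q2):
    A,B=[wplane(*f(*q),z,p,r) for q in (q1,q2)];print(n,(A+B)/2,np.linalg.norm(A-B),np.degrees(np.arctan2(*(B-A)[[1,0]])))
seg('bar ends',.032,(408,455),(406,142))
seg('barL',.032,(375,445),(372,150));seg('barR',.032,(440,445),(438,150))
seg('handle top',.084,(408,413),(407,262))
seg('hL',.084,(376,400),(378,270));seg('hR',.084,(439,400),(438,270))
seg('block L',.026,(295,385),(286,200));seg('blockR',.026,(472,380),(469,193));
print(p)
plan([([.5145,.1465,.10],166.7),([.5145,.1465,.041],166.7)],pstep=30)
E
```

```text
bar ends [0.515  0.1478 0.032 ] 0.10350541573971993 167.1581424949499
barL [0.5122 0.1382 0.032 ] 0.09742675654477366 166.9773346013574
barR [0.5167 0.1572 0.032 ] 0.09749654980402438 167.5369565413454
handle top [0.5134 0.1473 0.084 ] 0.043161386856293164 167.19666773038958
hL [0.5108 0.1399 0.084 ] 0.037099216094050355 165.6939899520586
hR [0.5145 0.1552 0.084 ] 0.03712408475039971 167.62744018752306
block L [0.5051 0.1141 0.026 ] 0.06190680396090259 168.06177796748705
blockR [0.5158 0.1674 0.026 ] 0.06241746536073723 168.34535112611226
[0.5172 0.1402 0.1996]
end [0.5145 0.1465 0.041 ] 166.66054435116249
slide [[0.1, 0.1, 2.5], [0.1, 0.2, 2.5], [0.1, 0.1, 2.5], [0.15, 0.19, 2.49], [0.0, 0.0, 2.9]]
  dr [[0.0, 0.0, -0.0], [0.0, 0.0, -0.0], [0.0, 0.0, -0.1], [0.0, 0.0, -0.0], [0.0, 0.0, -0.0]]
slide [[0.0, 0.01, 3.0]]
  dr [[0.0, 0.0, -0.0]]
```

{"api": "move_arm", "payload": {"jaw": [0, 0, 0, 0, 0], "slide": [[0.1, 0.17, 2.5], [0.1, 0.17, 2.5], [0.12, 0.17, 2.5], [0.12, 0.17, 2.5], [0, 0, 2.0]], "dr": [[0, 0, -0.1], [0, 0, -0.1], [0, 0, -0.1], [0, 0, -0.1], [0, 0, 0]]}}

```text
time: 4.2
position: [0.5144, 0.1472, 0.0788]
tool_rot: [0.357, 3.121, -0.002]
ft_force: [-0.5, -0.6, 0.1]
grip_width: 1.0
```

{"api": "move_arm", "payload": {"jaw": [0, 0, 0, 0, 0], "slide": [[0, 0, 2.0], [0, 0, 1.0], [0, 0, 0.9], [0, 0, 0], [0, 0, 0]], "dr": [[0, 0, 0], [0, 0, 0], [0, 0, 0], [0, 0, 0], [0, 0, 0]]}}

```text
time: 4.7
position: [0.5146, 0.1494, 0.0413]
tool_rot: [0.352, 3.121, 0.0]
ft_force: [-0.0, -0.5, 1.2]
grip_width: 1.001
```

```bash
python3 - <<'E'
from h import *
st()
E
```

```text
t 4.7 p [0.5146 0.1494 0.0413] yaw 167.12 tilt [ 0.0662 -0.0005] F [-0.0059 -0.4672  1.1872] T [ 0.1522 -0.161  -0.0214] w 1.0008702605273856
q [ 0.4398  0.3296 -0.8817  1.8852  0.291   1.0597  0.7862]
```

{"api": "move_arm", "payload": {"jaw": [0, 255, 255, 255, 255], "slide": [[0, -0.15, 0], [0, 0, 0], [0, 0, 0], [0, 0, 0], [0, 0, 0]], "dr": [[0, 0, 0], [0, 0, 0], [0, 0, 0], [0, 0, 0], [0, 0, 0]], "force": 55}}

```text
time: 5.2
position: [0.5136, 0.1482, 0.0407]
tool_rot: [0.351, 3.122, -0.0]
ft_force: [0.6, -0.2, 0.0]
grip_width: 0.725
```

{"api": "move_arm", "payload": {"jaw": [255, 255, 255, 255, 255], "slide": [[0, 0, 0], [0, 0, 0], [0, 0, 0], [0, 0, 0], [0, 0, 0]], "dr": [[0, 0, 0], [0, 0, 0], [0, 0, 0], [0, 0, 0], [0, 0, 0]]}}

```text
time: 5.7
position: [0.5135, 0.1482, 0.0406]
tool_rot: [-0.351, -3.122, 0.0]
ft_force: [-0.9, -0.8, 0.3]
grip_width: 0.266
```

```bash
python3 - <<'E'
from h import *
st()
E
```

```text
t 5.7 p [0.5135 0.1482 0.0406] yaw 167.16 tilt [-0.0049 -0.0027] F [-0.8575 -0.8284  0.3152] T [ 0.0364 -0.132  -0.013 ] w 0.26580101441030995
q [ 0.4425  0.3286 -0.8819  1.888   0.2898  1.0587  0.7893]
```

{"api": "move_arm", "payload": {"jaw": [255, 255, 255], "slide": [[0, 0, 0], [0, 0, 0], [0, 0, 0]], "dr": [[0, 0, 0], [0, 0, 0], [0, 0, 0]]}}

```text
time: 6.0
position: [0.5136, 0.1481, 0.0406]
tool_rot: [-0.351, -3.122, 0.0]
ft_force: [0.2, -0.1, -0.1]
grip_width: 0.204
```

```bash
python3 - <<'E'
from h import *
st()
E
```

```text
t 6.0 p [0.5136 0.1481 0.0406] yaw 167.16 tilt [-0.0005 -0.0041] F [ 0.2388 -0.0507 -0.0627] T [ 0.0877 -0.1655 -0.0068] w 0.20409494629442868
q [ 0.4425  0.3285 -0.8819  1.8879  0.2898  1.0587  0.7893]
```

{"api": "move_arm", "payload": {"jaw": [255, 255, 255, 255, 255], "slide": [[0, 0, -0.5], [0, 0, -1.5], [0, 0, -3], [0, 0, -3], [0, 0, -3]], "dr": [[0, 0, 0], [0, 0, 0], [0, 0, 0], [0, 0, 0], [0, 0, 0]]}}

```text
time: 6.5
position: [0.5134, 0.1484, 0.1527]
tool_rot: [0.35, 3.122, 0.0]
ft_force: [0.1, -0.9, -2.5]
grip_width: 0.199
```

{"api": "move_arm", "payload": {"jaw": [255, 255, 255, 255], "slide": [[0, 0, -1], [0, 0, 0], [0, 0, 0], [0, 0, 0]], "dr": [[0, 0, 0], [0, 0, 0], [0, 0, 0], [0, 0, 0]]}}

```text
time: 6.9
position: [0.5124, 0.1477, 0.159]
tool_rot: [-0.351, -3.119, 0.001]
ft_force: [0.5, -1.0, -2.2]
grip_width: 0.201
```

```bash
python3 - <<'E'
from h import *
s,im,d=snap('wrist','w4');st()
p,r=s['position'],s['tool_rot'];M=R.from_rotvec(r).as_matrix()
for n,x,z in [('near bar end',52,8.6),('far end',-52,8.6),('h',23,-43.4),('h-',-23,-43.4)]:
    print(n,wproj(p+M@np.array([x,0,z])/1e3,p,r))
cv2.imwrite('pics/cw4.png',cv2.resize(im[130:330,220:420],None,fx=4,fy=2.9,interpolation=cv2.INTER_CUBIC)[:,:,::-1])
plan([([.51,.0,.16],158),([.5341,-.1718,.13],143.6)])
E
```

```text
t 6.95 p [0.5125 0.1478 0.159 ] yaw 167.17 tilt [-0.1682 -0.0173] F [ 0.5173  0.5818 -2.9672] T [ 0.12   -0.1384 -0.0083] w 0.19671959544500547
q [ 0.5173  0.1884 -0.9322  1.7596  0.1569  1.2752  0.894 ]
near bar end [315.5578 152.2927]
far end [315.6807 288.2326]
h [315.7105 223.9638]
h- [315.7652 296.9157]
end [ 0.5341 -0.1712  0.13  ] 143.56794403012103
slide [[-0.8, -3.6, -0.0], [-0.9, -3.6, -0.0], [-1.0, -3.5, -0.0], [-1.2, -3.5, -0.1], [-2.2, -3.8, 0.8]]
  dr [[0.0, 0.0, 2.3], [0.0, 0.0, 2.3], [0.0, 0.0, 2.3], [-0.1, -0.2, 2.3], [0.0, 0.0, 3.6]]
slide [[-2.4, -3.6, 0.7], [-2.6, -3.5, 0.8], [-2.8, -3.2, 0.7]]
  dr [[0.0, 0.0, 3.6], [0.0, 0.0, 3.6], [0.0, 0.0, 3.6]]
```

View pics/w4.png

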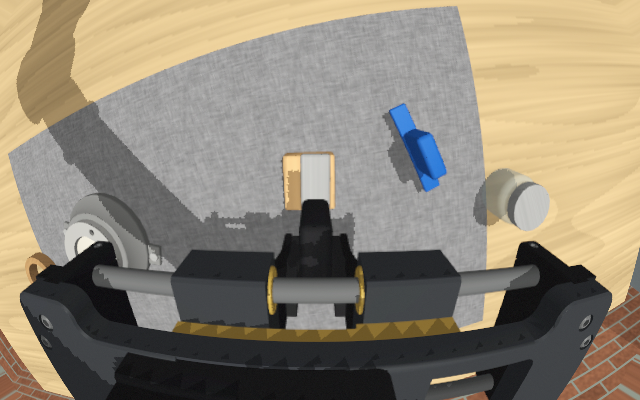

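View pics/cw4.png

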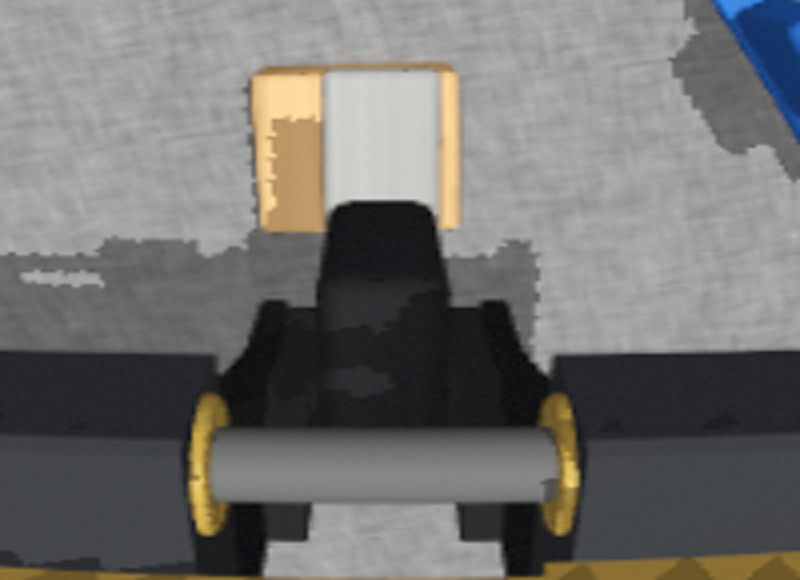

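```bash
python3 - <<'E'
from h import *
plan([([.55,.0,.16],156),([.6227,-.237,.16],143.6)])
E
```

```text
end [ 0.6228 -0.237   0.1598] 143.56783460967839
slide [[-1.7, -3.4, -0.0], [-1.9, -3.3, -0.0], [-2.1, -3.2, -0.1], [-2.2, -3.1, -0.0], [-2.7, -3.1, -0.0]]
  dr [[0.0, 0.0, 2.8], [0.0, 0.0, 2.8], [0.0, 0.0, 2.8], [0.0, 0.0, 2.8], [0.0, 0.0, 2.1]]
slide [[-2.8, -3.0, -0.0], [-2.9, -2.9, -0.0], [-3.1, -2.8, -0.0], [-3.1, -2.7, -0.0], [-3.3, -2.6, -0.0]]
  dr [[0.0, 0.0, 2.1], [0.0, 0.0, 2.0], [0.0, 0.0, 2.1], [0.0, 0.0, 2.0], [0.0, 0.0, 2.1]]
```

{"api": "move_arm", "payload": {"jaw": [255, 255, 255, 255, 255], "slide": [[-1.7, -3.4, 0], [-1.9, -3.3, 0], [-2.1, -3.2, -0.1], [-2.2, -3.1, 0], [-2.7, -3.1, 0]], "dr": [[0, 0, 2.8], [0, 0, 2.8], [0, 0, 2.8], [0, 0, 2.8], [0, 0, 2.1]]}}

```text
time: 7.45
position: [0.5625, -0.0399, 0.1605]
tool_rot: [-0.711, -3.058, 0.0]
ft_force: [0.5, -0.5, -0.6]
grip_width: 0.203
```

{"api": "move_arm", "payload": {"jaw": [255, 255, 255, 255, 255], "slide": [[-2.8, -3.0, 0], [-2.9, -2.9, 0], [-3.1, -2.8, 0], [-3.1, -2.7, 0], [-3.3, -2.6, 0]], "dr": [[0, 0, 2.1], [0, 0, 2.0], [0, 0, 2.1], [0, 0, 2.0], [0, 0, 2.1]]}}

```text
time: 7.95
position: [0.6235, -0.238, 0.1598]
tool_rot: [-0.983, -2.981, -0.0]
ft_force: [0.5, 0.7, -2.2]
grip_width: 0.205
```

{"api": "move_arm", "payload": {"jaw": [255, 255, 255, 255, 255], "slide": [[0, 0, 0], [0, 0, 0], [0, 0, 0], [0, 0, 0], [0, 0, 0]], "dr": [[0, 0, 0], [0, 0, 0], [0, 0, 0], [0, 0, 0], [0, 0, 0]]}}

```text
time: 8.45
position: [0.6239, -0.2353, 0.1618]
tool_rot: [0.979, 2.985, -0.0]
ft_force: [-0.4, 0.2, -1.7]
grip_width: 0.204
```

```bash
python3 - <<'E'
from h import *
s=st();s,im,d=snap('wrist','w5');st()
p,r=s['position'],s['tool_rot'];M=R.from_rotvec(r).as_matrix()
for h in ([.5027,-.1485,.052],[.5657,-.195,.052]): print('hole pred',wproj(h,p,r))
E
```

```text
t 8.45 p [ 0.6239 -0.2353  0.1618] yaw 143.68 tilt [ 0.0014 -0.0061] F [-0.3509  0.2043 -1.7078] T [ 0.0255 -0.1359  0.0042] w 0.20403779770180483
q [ 0.7932  0.4439 -0.6414  1.4301  0.2663  1.355   1.0785]
t 8.5 p [ 0.6239 -0.2356  0.1619] yaw 143.66 tilt [ 0.006  -0.0159] F [ 0.0288 -0.5982 -2.1933] T [-0.0164 -0.1456 -0.0352] w 0.20478280191368753
q [ 0.7934  0.4439 -0.6411  1.4299  0.2663  1.355   1.0785]
hole pred [313.5877  37.6406]
hole pred [313.524  117.0435]
```

View pics/w5.png

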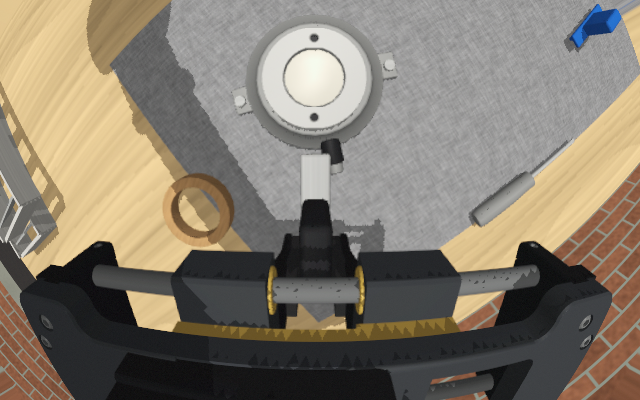

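```bash
python3 - <<'E'
from h import *
z=np.load('/tmp/wrist.npz');im=z['im'];p,r=z['p'],z['r'];M=R.from_rotvec(r).as_matrix()
a=hole(im,314,38,6);b=hole(im,314,117,6);print(a,b)
A,B=[wplane(*q,.052,p,r) for q in (a,b)]
print(A,B,(A+B)/2,np.linalg.norm(A-B),np.degrees(np.arctan2(*(A-B)[[1,0]])))
print('bar end +52,+51, and edges',wproj(p+M@[.052,0,.0086],p,r),wproj(p+M@[.051,-.01,.0086],p,r),wproj(p+M@[.051,.01,.0086],p,r))
g=cv2.cvtColor(im,cv2.COLOR_RGB2GRAY);print(g[145:165,315]);print(g[175,292:340]); print(g[160,292:340])
cv2.imwrite('pics/cw5.png',cv2.resize(im[20:220,240:400],None,fx=4,fy=2.9,interpolation=cv2.INTER_CUBIC)[:,:,::-1])
E
```

```text
(np.float64(313.7993657152395), np.float64(37.35015857119012)) (np.float64(313.78339350180505), np.float64(116.7399081063341))
[ 0.5026 -0.1482  0.052 ] [ 0.5656 -0.1946  0.052 ] [ 0.5341 -0.1714  0.052 ] 0.07830229060988607 143.60466293811228
bar end +52,+51, and edges [315.9079 152.2204] [300.5979 153.7803] [331.2169 153.7501]
[114 116 116 111 110 111 144 151 143 157 188 195 201 204 203 204 203 203
 203 203]
[164 162 165 163 164 166 169 170 142 171 194 204 204 203 204 204 203 204
 207 205 203 202 201 202 201 200 199 200 200 201 200 200 200 199 198 197
 185 160 134 129 128 152 154 152 155 162 166 167]
[158 156 158 157 153 148 149 150 151 177 198 207 206 204 205 205 204 205
 206 205 203 202 203 204 203 201 200 201 201 202 202 202 201 200 199 199
 187 157 107  45  45  49  49  47  44  40  39  38]
```

View pics/cw5.png

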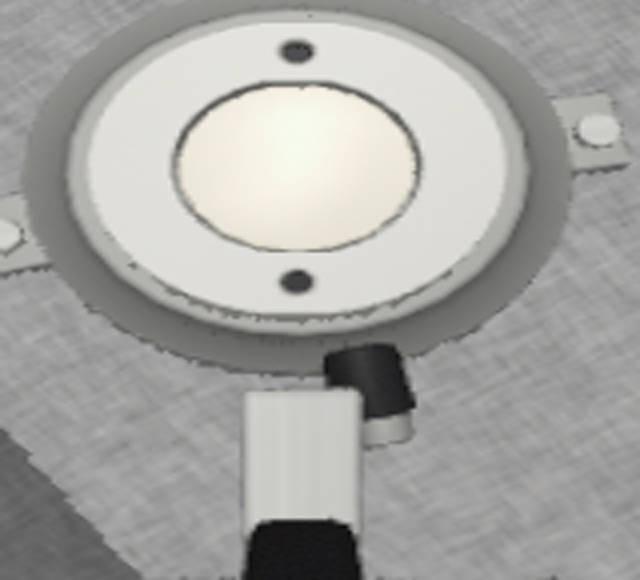

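```bash
python3 - <<'E'
from h import *
z=np.load('/tmp/wrist.npz');im=z['im'];d=z['d'];p,r=z['p'],z['r'];M=R.from_rotvec(r).as_matrix()
T=np.array(camera_params('wrist')['tool_from_camera'])
def pt(u,v):
    q=wray(u,v);q=q/-q[2]*d[v,u];return T[:3,:3]@q+T[:3,3]
for v in (153,155,157,165,180,195): print(v,[ (pt(u,v)*1000).round(1).tolist() for u in (300,302,304,315,326,328,330)])
print('face', [(p+M@pt(u,v)).round(4).tolist() for u,v in((280,110),(350,110),(270,50))])
E
```

```text
153 [[27.6, -17.9, 159.2], [27.5, -15.6, 159.7], [27.3, -13.3, 160.6], [27.4, -0.7, 160.0], [30.8, 11.1, 138.5], [31.1, 13.2, 136.7], [31.0, 15.4, 137.7]]
155 [[25.2, -17.9, 159.8], [49.9, -9.2, 10.1], [50.1, -7.8, 9.3], [50.2, -0.6, 8.3], [50.2, 6.6, 8.3], [50.3, 7.9, 8.0], [29.0, 15.4, 136.7]]
157 [[48.7, -10.5, 9.6], [48.8, -9.1, 8.7], [49.1, -7.7, 7.0], [48.7, -0.6, 9.2], [48.7, 6.6, 9.2], [49.0, 7.9, 7.6], [48.6, 9.3, 10.0]]
165 [[43.4, -10.5, 9.0], [43.5, -9.2, 8.5], [43.6, -7.8, 8.2], [44.0, -0.6, 5.9], [43.7, 6.6, 7.5], [43.5, 8.0, 8.6], [43.3, 9.3, 9.6]]
180 [[33.4, -10.6, 8.4], [33.4, -9.3, 8.1], [33.3, -7.9, 8.6], [33.3, -0.6, 8.6], [33.5, 6.7, 7.7], [33.3, 8.0, 8.6], [33.1, 9.4, 9.5]]
195 [[-22.8, -18.6, 159.9], [23.4, -9.3, 6.9], [23.0, -8.0, 8.1], [22.8, -0.6, 8.7], [22.9, 6.8, 8.4], [22.9, 8.1, 8.3], [22.4, 9.6, 10.1]]
face [[0.5406, -0.2169, 0.0508], [0.5808, -0.1624, 0.0514], [0.4874, -0.1889, 0.0528]]
```

```bash
python3 - <<'E'
from h import *
plan([([.5333,-.1702,.14],143.6),([.5333,-.1702,.10],143.6)],pstep=30)
E
```

```text
end [ 0.5334 -0.1702  0.1   ] 143.55906875880197
slide [[2.8, -0.0, 0.5], [2.8, -0.0, 0.6], [2.8, -0.1, 0.5], [2.77, -0.0, 0.59], [0.0, -0.0, 2.0]]
  dr [[0.0, 0.0, 0.0], [0.0, 0.0, 0.0], [0.0, 0.0, 0.0], [0.0, 0.0, 0.1], [0.0, 0.0, -0.0]]
slide [[0.0, -0.0, 2.0]]
  dr [[0.0, 0.0, -0.0]]
```

{"api": "move_arm", "payload": {"jaw": [255, 255, 255, 255, 255], "slide": [[2.8, 0, 0.5], [2.8, 0, 0.6], [2.8, -0.1, 0.5], [2.77, 0, 0.59], [0, 0, 2.0]], "dr": [[0, 0, 0], [0, 0, 0], [0, 0, 0], [0, 0, 0.1], [0, 0, 0]]}}

```text
time: 9.0
position: [0.5326, -0.1686, 0.1216]
tool_rot: [0.979, 2.982, -0.003]
ft_force: [0.5, 0.2, -2.1]
grip_width: 0.197
```

{"api": "move_arm", "payload": {"jaw": [255, 255, 255, 255, 255], "slide": [[0, 0, 2.0], [0, 0, 0], [0, 0, 0], [0, 0, 0], [0, 0, 0]], "dr": [[0, 0, 0], [0, 0, 0], [0, 0, 0], [0, 0, 0], [0, 0, 0]]}}

```text
time: 9.5
position: [0.5343, -0.1713, 0.1009]
tool_rot: [0.984, 2.981, -0.0]
ft_force: [-0.4, -0.5, -2.6]
grip_width: 0.204
```

{"api": "move_arm", "payload": {"jaw": [255, 255, 255, 255], "slide": [[0, 0, 0], [0, 0, 0], [0, 0, 0], [0, 0, 0]], "dr": [[0, 0, 0], [0, 0, 0], [0, 0, 0], [0, 0, 0]]}}

```text
time: 9.9
position: [0.5334, -0.1712, 0.0998]
tool_rot: [0.985, 2.983, -0.0]
ft_force: [-1.1, -0.1, -2.5]
grip_width: 0.2
```

```bash
python3 - <<'E'
from h import *
st();plan([([.5333,-.1702,.088],143.6)],pstep=30)
for c in ('side','top'): snap(c,c+'6')
im=np.load('/tmp/side.npz')['im'];cv2.imwrite('pics/cs6.png',cv2.resize(im[200:330,240:390],None,fx=5,fy=4.6,interpolation=cv2.INTER_CUBIC)[:,:,::-1])
E
```

```text
t 9.9 p [ 0.5334 -0.1712  0.0998] yaw 143.46 tilt [ 0.0006 -0.0066] F [-1.1165 -0.1217 -2.4604] T [-0.0034 -0.1129 -0.0005] w 0.20040234833012588
q [ 0.8634  0.2637 -0.686   1.7755  0.1807  1.1661  1.0558]
end [ 0.5333 -0.1702  0.088 ] 143.56142021770594
slide [[0.07, 0.07, 1.18]]
  dr [[0.0, 0.0, -0.1]]
```

View pics/cs6.png

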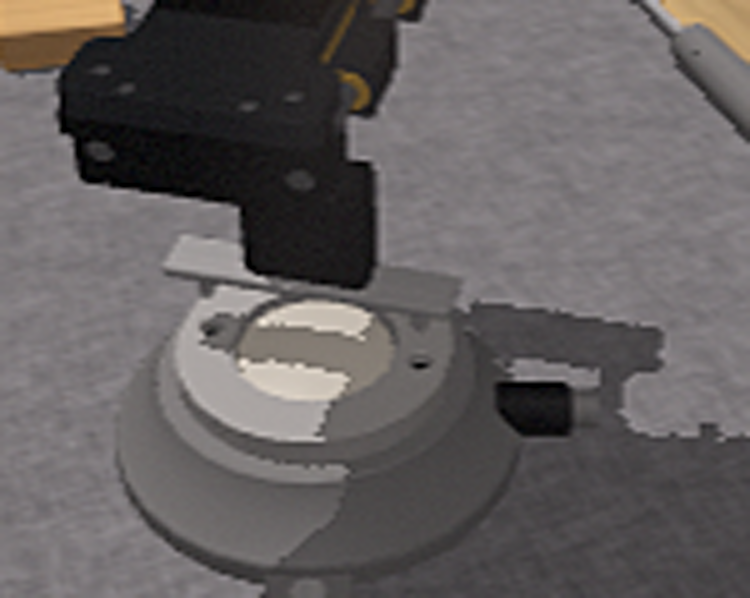

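```bash
python3 - <<'E'
from h import *
im=np.load('/tmp/side.npz')['im'];st()
cv2.imwrite('pics/cs6a.png',cv2.resize(im[252:288,270:340],None,fx=11,fy=11,interpolation=cv2.INTER_CUBIC)[:,:,::-1])
E
```

```text
t 10.0 p [ 0.5334 -0.1712  0.0997] yaw 143.46 tilt [-0.005  -0.0028] F [-0.3544  1.052  -3.0242] T [ 0.018  -0.1005 -0.015 ] w 0.20548211625953203
q [ 0.8634  0.2638 -0.6861  1.7756  0.1807  1.1661  1.0558]
```

View pics/cs6a.png

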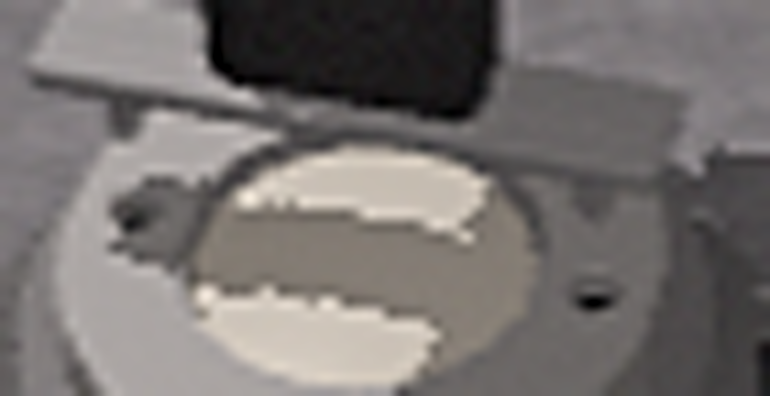

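```bash
python3 - <<'E'
from h import *
f=lambda x,y:(270+(x+.5)/11-.5,252+(y+.5)/11-.5)
def proj(n,P):
    c=camera_params(n);E=np.linalg.inv(c['extrinsics']);x=(E@np.r_[P,1])[:3];K=c['K']
    return np.array([K[0,0]*x[0]/-x[2]+K[0,2],K[1,1]*-x[1]/-x[2]+K[1,2]])
p=np.array([.5334,-.1712,.0997]);M=down(143.46)
for s,(pt,ho,H) in zip((1,-1),[((124,135),(133,217),[.5026,-.1482,.052]),((597,215),(598,296),[.5656,-.1946,.052])]):
    P=p+M@np.array([s*.0392-.0014,-.0005,.0306-.0015]); 
    print('pin obs',f(*pt),'pred(near tip)',proj('side',P),'hole obs',f(*ho),'pred',proj('side',np.array(H)), 'hole side world',plane('side',*f(*ho),.052),'pin',plane('side',*f(*pt),.0707))
E
```

```text
pin obs (280.8181818181818, 263.8181818181818) pred(near tip) [281.3239 263.6987] hole obs (281.6363636363636, 271.27272727272725) pred [281.8062 270.812 ] hole side world [ 0.502  -0.1492  0.052 ] pin [ 0.5018 -0.1491  0.0707]
pin obs (323.8181818181818, 271.09090909090907) pred(near tip) [323.71   271.1801] hole obs (323.9090909090909, 278.45454545454544) pred [323.4313 278.2332] hole side world [ 0.5662 -0.1954  0.052 ] pin [ 0.5659 -0.1957  0.0707]
```

{"api": "move_arm", "payload": {"jaw": [255, 255, 255, 255, 255], "slide": [[0.02, 0.05, 0.5], [0, 0, 0.5], [0, 0, 0.3], [0, 0, 0.1], [0, 0, 0]], "dr": [[0, 0, -0.1], [0, 0, 0], [0, 0, 0], [0, 0, 0], [0, 0, 0]]}}

```text
time: 10.5
position: [0.5334, -0.1706, 0.0854]
tool_rot: [-0.982, -2.984, -0.0]
ft_force: [0.2, 0.4, -2.1]
grip_width: 0.201
```

{"api": "move_arm", "payload": {"jaw": [255, 255, 255, 255, 255], "slide": [[0, 0, 0], [0, 0, 0.1], [0, 0, 0.1], [0, 0, 0.05], [0, 0, 0]], "dr": [[0, 0, 0], [0, 0, 0], [0, 0, 0], [0, 0, 0], [0, 0, 0]]}}

```text
time: 11.0
position: [0.5335, -0.1706, 0.0831]
tool_rot: [-0.982, -2.984, 0.0]
ft_force: [0.8, 0.2, -3.0]
grip_width: 0.199
```

```bash
python3 - <<'E'
from h import *
st()
E
```

```text
t 11.0 p [ 0.5335 -0.1706  0.0831] yaw 143.56 tilt [-0.0084 -0.0032] F [ 0.8119  0.1699 -3.0376] T [-0.015  -0.2031  0.0099] w 0.1990919611143319
q [ 0.8571  0.2812 -0.6825  1.7928  0.1943  1.1357  1.0461]
```

Small steps down, watching the force (baseline Fz ≈ −2.2).

{"api": "move_arm", "payload": {"jaw": [255, 255, 255], "slide": [[0, 0, 0.05], [0, 0, 0.05], [0, 0, 0]], "dr": [[0, 0, 0], [0, 0, 0], [0, 0, 0]]}}

```text
time: 11.3
position: [0.5335, -0.1707, 0.0822]
tool_rot: [-0.982, -2.984, 0.0]
ft_force: [0.1, 0.3, -1.2]
grip_width: 0.203
```

{"api": "move_arm", "payload": {"jaw": [255, 255, 255], "slide": [[0, 0, 0.05], [0, 0, 0.05], [0, 0, 0]], "dr": [[0, 0, 0], [0, 0, 0], [0, 0, 0]]}}

```text
time: 11.6
position: [0.5335, -0.1706, 0.0811]
tool_rot: [-0.982, -2.984, 0.0]
ft_force: [-0.5, -0.5, -2.6]
grip_width: 0.197
```

{"api": "move_arm", "payload": {"jaw": [255, 255, 255], "slide": [[0, 0, 0.05], [0, 0, 0.05], [0, 0, 0]], "dr": [[0, 0, 0], [0, 0, 0], [0, 0, 0]]}}

```text
time: 11.9
position: [0.5334, -0.1706, 0.0801]
tool_rot: [-0.982, -2.984, 0.0]
ft_force: [-0.0, 0.2, -2.3]
grip_width: 0.203
```

{"api": "move_arm", "payload": {"jaw": [255, 255, 255], "slide": [[0, 0, 0.05], [0, 0, 0.05], [0, 0, 0]], "dr": [[0, 0, 0], [0, 0, 0], [0, 0, 0]]}}

```text
time: 12.2
position: [0.5335, -0.1706, 0.0791]
tool_rot: [-0.982, -2.984, 0.0]
ft_force: [-0.1, 0.6, -2.3]
grip_width: 0.206
```

{"api": "move_arm", "payload": {"jaw": [255, 255, 255], "slide": [[0, 0, 0.05], [0, 0, 0.05], [0, 0, 0]], "dr": [[0, 0, 0], [0, 0, 0], [0, 0, 0]]}}

```text
time: 12.5
position: [0.5335, -0.1706, 0.0781]
tool_rot: [-0.982, -2.984, 0.0]
ft_force: [-1.1, -0.6, -2.1]
grip_width: 0.203
```

```bash
python3 - <<'E'
from h import *
st()
E
```

```text
t 12.5 p [ 0.5335 -0.1706  0.0781] yaw 143.56 tilt [-0.0094 -0.0025] F [-1.0947 -0.6283 -2.08  ] T [ 0.1024 -0.1744  0.0371] w 0.2032426654383647
q [ 0.8552  0.2867 -0.6812  1.7978  0.1986  1.1266  1.0428]
```

{"api": "move_arm", "payload": {"jaw": [255, 255, 255, 255], "slide": [[0, 0, 0.07], [0, 0, 0.07], [0, 0, 0.06], [0, 0, 0]], "dr": [[0, 0, 0], [0, 0, 0], [0, 0, 0], [0, 0, 0]]}}

```text
time: 12.9
position: [0.5335, -0.1706, 0.0761]
tool_rot: [-0.982, -2.984, 0.0]
ft_force: [-0.1, -0.7, -2.9]
grip_width: 0.203
```

{"api": "move_arm", "payload": {"jaw": [255, 255, 255, 255], "slide": [[0, 0, 0.05], [0, 0, 0.05], [0, 0, 0.03], [0, 0, 0]], "dr": [[0, 0, 0], [0, 0, 0], [0, 0, 0], [0, 0, 0]]}}

```text
time: 13.3
position: [0.5335, -0.1706, 0.0749]
tool_rot: [-0.982, -2.984, 0.0]
ft_force: [0.1, -0.6, -2.5]
grip_width: 0.2
```

```bash
python3 - <<'E'
from h import *
st()
s,im,d=snap('side','s7');cv2.imwrite('pics/cs7.png',cv2.resize(im[240:300,260:350],None,fx=8,fy=8,interpolation=cv2.INTER_CUBIC)[:,:,::-1])
E
```

```text
t 13.3 p [ 0.5335 -0.1706  0.0749] yaw 143.56 tilt [-0.0064 -0.0023] F [ 0.1458 -0.6434 -2.5331] T [ 0.0133 -0.1426  0.0106] w 0.2003700401876624
q [ 0.8539  0.2904 -0.6802  1.8009  0.2014  1.1206  1.0406]
```

View pics/cs7.png

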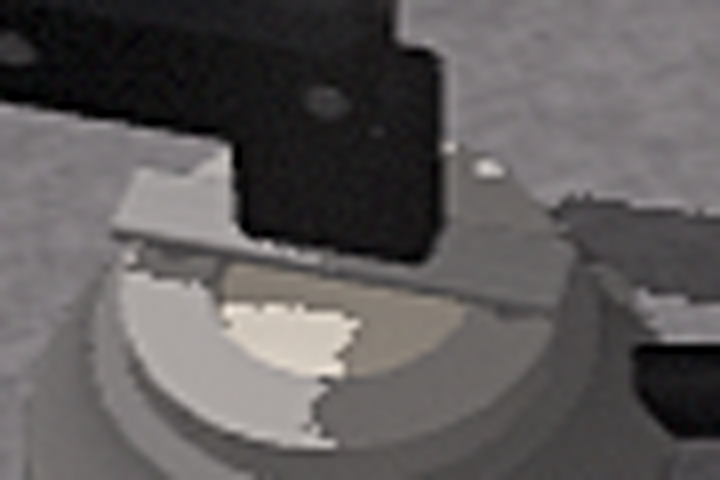

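{"api": "move_arm", "payload": {"jaw": [255, 255, 255, 255, 255], "slide": [[0, 0, 0], [0, 0.01, 0], [0, 0, 0], [0, 0.01, 0], [0, 0, 0]], "dr": [[0, 0, 2], [0, 0, 2], [0, 0, 2], [0, 0, 2], [0, 0, 0]], "force": 60}}

```text
time: 13.85
position: [0.5338, -0.1704, 0.075]
tool_rot: [1.187, 2.909, -0.0]
ft_force: [1.3, 0.6, -3.1]
grip_width: 0.197
```

```bash
python3 - <<'E'
from h import *
st()
E
```

```text
t 13.85 p [ 0.5338 -0.1704  0.075 ] yaw 135.62 tilt [ 0.0096 -0.0205] F [ 1.2733  0.6217 -3.1124] T [-0.0104 -0.2199  0.3721] w 0.19675817204716367
q [ 0.8361  0.2863 -0.6597  1.8012  0.1939  1.1191  0.9071]
```

{"api": "move_arm", "payload": {"jaw": [255, 255, 255, 255, 255], "slide": [[0, 0.01, 0], [0, 0, 0], [0, 0.01, 0], [0, 0.01, 0], [0, 0, 0]], "dr": [[0, 0, 3], [0, 0, 3], [0, 0, 3], [0, 0, 3], [0, 0, 3]]}}

```text
time: 14.35
position: [0.5341, -0.1702, 0.0749]
tool_rot: [1.557, 2.728, -0.0]
ft_force: [1.1, -0.7, -3.2]
grip_width: 0.2
```

```bash
python3 - <<'E'
from h import *
st()
E
```

```text
t 14.35 p [ 0.5341 -0.1702  0.0749] yaw 120.56 tilt [ 0.0247 -0.0174] F [ 1.0699 -0.6897 -3.2003] T [-0.0563 -0.2973  0.4559] w 0.20001818692293316
q [ 0.8041  0.2795 -0.6221  1.8018  0.1801  1.1166  0.6544]
```

{"api": "move_arm", "payload": {"jaw": [255, 255, 255, 255, 255], "slide": [[0, 0.01, 0], [0, 0, 0], [0, 0.01, 0], [0, 0.01, 0], [0, 0, 0]], "dr": [[0, 0, 3], [0, 0, 3], [0, 0, 3], [0, 0, 3], [0, 0, 1]]}}

```text
time: 14.85
position: [0.5345, -0.1701, 0.075]
tool_rot: [1.855, 2.535, 0.0]
ft_force: [0.5, -0.4, -4.4]
grip_width: 0.2
```

```bash
python3 - <<'E'
from h import *
st()
E
```

```text
t 14.85 p [ 0.5345 -0.1701  0.075 ] yaw 107.6 tilt [ 0.0344 -0.0175] F [ 0.4807 -0.3746 -4.427 ] T [-0.0256 -0.3447  0.4345] w 0.20029513225279003
q [ 0.7768  0.2744 -0.5903  1.8021  0.169   1.1148  0.4362]
```

{"api": "move_arm", "payload": {"jaw": [255, 255, 255, 255], "slide": [[0, 0.01, 0], [0, 0, 0], [0, 0, 0], [0, 0, 0]], "dr": [[0, 0, 1], [0, 0, 1], [0, 0, 1], [0, 0, 0]]}}

```text
time: 15.25
position: [0.5345, -0.1701, 0.075]
tool_rot: [1.922, 2.485, 0.0]
ft_force: [1.8, -0.5, -3.4]
grip_width: 0.202
```

```bash
python3 - <<'E'
from h import *
st()
E
```

```text
t 15.25 p [ 0.5345 -0.1701  0.075 ] yaw 104.55 tilt [ 0.0273 -0.0027] F [ 1.8457 -0.5026 -3.4154] T [-0.0182 -0.5923  0.3425] w 0.2022563397692217
q [ 0.7708  0.2733 -0.5831  1.8021  0.1662  1.1146  0.3852]
```

{"api": "move_arm", "payload": {"jaw": [255, 255, 255, 255], "slide": [[0, 0.02, 0], [0, 0.02, 0], [0, 0, 0], [0, 0, 0]], "dr": [[0, 0, 1], [0, 0, 1], [0, 0, 1], [0, 0, 0]]}}

```text
time: 15.65
position: [0.5346, -0.1701, 0.075]
tool_rot: [1.987, 2.433, -0.0]
ft_force: [1.0, -0.3, -3.7]
grip_width: 0.197
```

```bash
python3 - <<'E'
from h import *
st()
E
```

```text
t 15.65 p [ 0.5346 -0.1701  0.075 ] yaw 101.52 tilt [-0.0014 -0.0082] F [ 0.9796 -0.2779 -3.7282] T [-0.0558 -0.4306  0.3259] w 0.19671503933384932
q [ 0.7641  0.2728 -0.5756  1.8016  0.1642  1.1149  0.3337]
```

{"api": "move_arm", "payload": {"jaw": [255, 255, 255], "slide": [[0, 0.01, 0], [0, 0, 0], [0, 0, 0]], "dr": [[0, 0, 1], [0, 0, 1], [0, 0, 0]]}}

```text
time: 15.95
position: [0.5347, -0.1701, 0.075]
tool_rot: [2.03, 2.398, -0.0]
ft_force: [1.8, -0.2, -2.9]
grip_width: 0.201
```

```bash
python3 - <<'E'
from h import *
st()
E
```

```text
t 15.95 p [ 0.5347 -0.1701  0.075 ] yaw 99.51 tilt [-0.0035 -0.0086] F [ 1.8378 -0.2322 -2.8965] T [-0.0829 -0.416   0.3468] w 0.20118292706806135
q [ 0.7599  0.2722 -0.5709  1.8015  0.1627  1.1147  0.2999]
```

{"api": "move_arm", "payload": {"jaw": [255, 255, 255], "slide": [[0, 0.01, 0], [0, 0, 0], [0, 0, 0]], "dr": [[0, 0, 1], [0, 0, 0.5], [0, 0, 0]]}}

```text
time: 16.25
position: [0.5348, -0.1701, 0.0749]
tool_rot: [2.06, 2.372, -0.0]
ft_force: [1.7, -1.1, -2.8]
grip_width: 0.197
```

```bash
python3 - <<'E'
from h import *
st()
E
```

```text
t 16.25 p [ 0.5348 -0.1701  0.0749] yaw 98.04 tilt [-0.0068 -0.0106] F [ 1.7358 -1.0699 -2.7658] T [-0.1085 -0.2845  0.4303] w 0.19707533307788866
q [ 0.7568  0.2718 -0.5674  1.8014  0.1616  1.1146  0.2748]
```

{"api": "move_arm", "payload": {"jaw": [255, 255, 255], "slide": [[0, 0.01, 0], [0, 0, 0], [0, 0, 0]], "dr": [[0, 0, 1], [0, 0, 0.5], [0, 0, 0]]}}

```text
time: 16.55
position: [0.5349, -0.17, 0.0749]
tool_rot: [-2.091, -2.344, 0.0]
ft_force: [0.3, -0.1, -2.5]
grip_width: 0.202
```

```bash
python3 - <<'E'
from h import *
st()
E
```

```text
t 16.55 p [ 0.5349 -0.17    0.0749] yaw 96.54 tilt [-0.0093 -0.0083] F [ 0.279  -0.0979 -2.5078] T [-0.1479 -0.2882  0.3653] w 0.2018247657320301
q [ 0.7537  0.2714 -0.5638  1.8013  0.1605  1.1145  0.2494]
```

{"api": "move_arm", "payload": {"jaw": [255, 255, 255], "slide": [[0, 0, 0], [0, 0, 0], [0, 0, 0]], "dr": [[0, 0, 1], [0, 0, 0.5], [0, 0, 0]]}}

```text
time: 16.85
position: [0.5349, -0.1701, 0.0749]
tool_rot: [2.12, 2.318, -0.001]
ft_force: [-0.2, -0.9, -3.4]
grip_width: 0.198
```

```bash
python3 - <<'E'
from h import *
st()
E
```

```text
t 16.85 p [ 0.5349 -0.1701  0.0749] yaw 95.1 tilt [-0.0094 -0.0299] F [-0.1565 -0.8744 -3.4066] T [-0.2424 -0.1926  0.8763] w 0.19766370830236435
q [ 0.7506  0.2709 -0.5605  1.8014  0.1597  1.1143  0.2248]
```

{"api": "move_arm", "payload": {"jaw": [255], "slide": [[0, 0, 0]], "dr": [[0, 0, 0]]}}

```text
time: 16.95
position: [0.5349, -0.17, 0.0749]
tool_rot: [2.12, 2.318, -0.001]
ft_force: [-0.3, -0.9, -3.1]
grip_width: 0.202
```

```bash
python3 - <<'E'
from h import *
st()
E
```

```text
t 16.95 p [ 0.5349 -0.17    0.0749] yaw 95.1 tilt [-0.0092 -0.0216] F [-0.3458 -0.9178 -3.0909] T [-0.1999 -0.2562  0.8901] w 0.2018254096670179
q [ 0.7507  0.2709 -0.5605  1.8014  0.1596  1.1143  0.2249]
```

{"api": "move_arm", "payload": {"jaw": [255, 255], "slide": [[0, 0, 0], [0, 0, 0]], "dr": [[0, 0, 0.4], [0, 0, 0]]}}

```text
time: 17.15
position: [0.5349, -0.17, 0.0749]
tool_rot: [2.129, 2.31, -0.001]
ft_force: [0.5, -0.5, -3.2]
grip_width: 0.203
```

```bash
python3 - <<'E'
from h import *
st()
E
```

```text
t 17.15 p [ 0.5349 -0.17    0.0749] yaw 94.68 tilt [-0.0076 -0.0182] F [ 0.5177 -0.4929 -3.2003] T [-0.2728 -0.2381  1.077 ] w 0.20316964747778102
q [ 0.7499  0.2707 -0.5595  1.8014  0.1592  1.1143  0.2179]
```

{"api": "move_arm", "payload": {"jaw": [255, 255, 255], "slide": [[0, 0, 0], [0, 0, 0], [0, 0, 0]], "dr": [[0, 0, -1.2], [0, 0, -1], [0, 0, 0]]}}

```text
time: 17.45
position: [0.5349, -0.17, 0.0749]
tool_rot: [-2.086, -2.349, -0.001]
ft_force: [-0.4, -0.5, -2.4]
grip_width: 0.198
```

```bash
python3 - <<'E'
from h import *
st()
E
```

```text
t 17.45 p [ 0.5349 -0.17    0.0749] yaw 96.79 tilt [0.0007 0.0298] F [-0.3544 -0.468  -2.3707] T [-0.1633 -0.1883  0.1547] w 0.19833150262044796
q [ 0.7547  0.2716 -0.5646  1.8012  0.16    1.1145  0.2544]
```

{"api": "move_arm", "payload": {"jaw": [255, 255, 255, 255, 255], "slide": [[0, 0, 0], [0, 0, -0.1], [0, 0, -0.3], [0, 0, -0.5], [0, 0, -0.5]], "dr": [[0, 0, -0.7], [0, 0, 0], [0, 0, 0], [0, 0, 0], [0, 0, 0]]}}

```text
time: 17.95
position: [0.535, -0.1699, 0.0895]
tool_rot: [-2.07, -2.363, -0.0]
ft_force: [0.5, 0.5, -1.4]
grip_width: 0.2
```

```bash
python3 - <<'E'
from h import *
st()
E
```

```text
t 17.95 p [ 0.535  -0.1699  0.0895] yaw 97.55 tilt [0.0001 0.004 ] F [ 0.4518  0.4538 -1.3704] T [-0.0231 -0.123  -0.0321] w 0.1995449779448064
q [ 0.7597  0.2566 -0.5691  1.7868  0.1509  1.1417  0.2742]
```

{"api": "move_arm", "payload": {"jaw": [255, 255, 255, 255, 255], "slide": [[0, 0, -1], [0, 0, -2], [0, 0, -3], [0, 0, -2], [0, 0, 0]], "dr": [[0, 0, 0], [0, 0, 0], [0, 0, 0], [0, 0, 0], [0, 0, 0]]}}

```text
time: 18.45
position: [0.5374, -0.1704, 0.173]
tool_rot: [2.066, 2.358, 0.003]
ft_force: [0.3, -0.3, -2.4]
grip_width: 0.199
```

```bash
python3 - <<'E'
from h import *
st();plan([([.51,.03,.17],140),([.5126,.1483,.13],167.3)])
E
```

```text
t 18.45 p [ 0.5374 -0.1704  0.173 ] yaw 97.56 tilt [ 0.3738 -0.1592] F [ 0.2512 -0.283  -2.429 ] T [-0.0233 -0.1549  0.0172] w 0.19935399564244574
q [ 0.7761  0.1851 -0.5784  1.6883  0.1063  1.2923  0.3089]
end [0.5123 0.1489 0.1303] 167.2605630595227
slide [[3.4, -0.0, 0.0], [3.3, 0.4, 0.0], [3.3, 0.8, 0.1], [3.1, 1.2, 0.0], [3.0, 1.6, 0.1]]
  dr [[0.0, 0.0, -7.1], [0.0, 0.0, -7.1], [0.0, 0.0, -7.1], [0.0, 0.0, -7.0], [0.1, 0.2, -7.1]]
slide [[2.8, 1.9, 0.0], [1.8, 2.3, 1.0], [1.6, 2.5, 1.0], [1.2, 2.7, 1.0], [1.0, 2.9, 1.0]]
  dr [[0.1, 0.2, -7.0], [0.0, 0.0, -6.8], [0.0, 0.0, -6.8], [0.0, 0.0, -6.9], [0.0, 0.0, -6.8]]
```

{"api": "move_arm", "payload": {"jaw": [255, 255, 255, 255, 255], "slide": [[3.4, 0, 0], [3.3, 0.4, 0], [3.3, 0.8, 0], [3.1, 1.2, 0], [3.0, 1.6, 0]], "dr": [[0, 0, -7.1], [0, 0, -7.1], [0, 0, -7.1], [0, 0, -7.0], [0, 0, -7.1]]}}

```text
time: 18.95
position: [0.5111, -0.0019, 0.168]
tool_rot: [-1.246, -2.883, 0.001]
ft_force: [1.3, -0.1, -2.3]
grip_width: 0.197
```

{"api": "move_arm", "payload": {"jaw": [255, 255, 255, 255, 255], "slide": [[2.8, 1.9, 0], [1.8, 2.3, 0], [1.6, 2.5, 0], [1.2, 2.7, 0], [1.0, 2.9, 0]], "dr": [[0, 0, -7.0], [0, 0, -6.8], [0, 0, -6.8], [0, 0, -6.9], [0, 0, -6.8]]}}

```text
time: 19.45
position: [0.5092, 0.1501, 0.1681]
tool_rot: [-0.342, -3.122, 0.001]
ft_force: [0.5, -0.4, -2.9]
grip_width: 0.202
```

{"api": "move_arm", "payload": {"jaw": [255, 255, 255, 255, 255], "slide": [[0, 0, 0], [0, 0, 0], [0, 0, 0], [0, 0, 0], [0, 0, 0]], "dr": [[0, 0, 0], [0, 0, 0], [0, 0, 0], [0, 0, 0], [0, 0, 0]]}}

```text
time: 19.95
position: [0.51, 0.1483, 0.1687]
tool_rot: [-0.352, -3.122, 0.001]
ft_force: [0.3, 0.4, -1.8]
grip_width: 0.198
```

```bash
python3 - <<'E'
from h import *
st();s,im,d=snap('top','t8');cv2.imwrite('pics/ct8.png',cv2.resize(im[200:275,350:430],None,fx=8,fy=8,interpolation=cv2.INTER_CUBIC)[:,:,::-1])
s,im,d=snap('wrist','w8')
cv2.imwrite('pics/cw8.png',cv2.resize(im[130:330,220:420],None,fx=4,fy=2.9,interpolation=cv2.INTER_CUBIC)[:,:,::-1])
plan([([.5126,.1483,.10],167.3)])
E
```

```text
t 19.95 p [0.51   0.1483 0.1687] yaw 167.14 tilt [-0.0129 -0.0289] F [ 0.3349  0.3714 -1.7992] T [ 0.074  -0.146   0.0336] w 0.19822686802515904
q [ 0.5005  0.1642 -0.9071  1.7546  0.1349  1.2881  0.9085]
end [0.5129 0.148  0.0999] 167.28402274308542
slide [[-0.1, 0.0, 3.4], [-0.2, 0.0, 3.5]]
  dr [[0.0, 0.0, -0.1], [0.0, 0.0, -0.0]]
```

View pics/ct8.png

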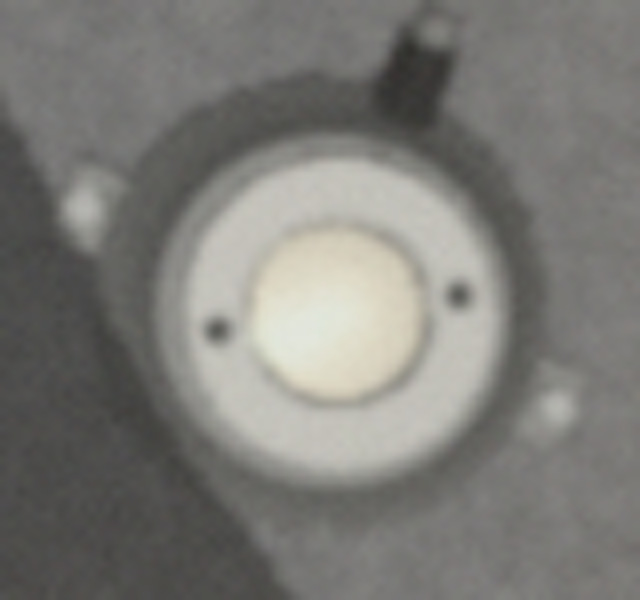

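View pics/cw8.png

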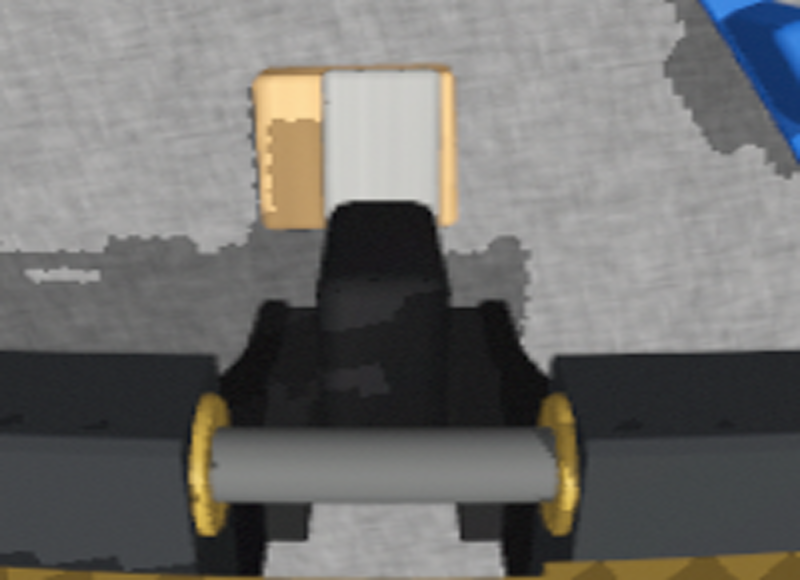

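{"api": "move_arm", "payload": {"jaw": [255, 255, 255, 255, 255], "slide": [[-0.1, 0.02, 3], [-0.1, 0.02, 3], [0, 0, 2.5], [0, 0, 1], [0, 0, 0]], "dr": [[0, 0, -0.1], [0, 0, -0.1], [0, 0, 0], [0, 0, 0], [0, 0, 0]]}}

```text
time: 20.55
position: [0.5109, 0.1489, 0.0728]
tool_rot: [-0.343, -3.12, 0.001]
ft_force: [-0.2, -0.1, -1.0]
grip_width: 0.199
```

{"api": "move_arm", "payload": {"jaw": [255, 255, 255], "slide": [[0, 0, 0], [0, 0, 0], [0, 0, 0]], "dr": [[0, 0, 0], [0, 0, 0], [0, 0, 0]]}}

```text
time: 20.85
position: [0.5129, 0.1496, 0.0752]
tool_rot: [0.343, 3.121, 0.0]
ft_force: [0.1, 0.5, -3.1]
grip_width: 0.198
```

```bash
python3 - <<'E'
from h import *
st();plan([([.5120,.1483,.0415],167.3)])
s,im,d=snap('side','s9');cv2.imwrite('pics/cs9.png',cv2.resize(im[150:225,210:300],None,fx=8,fy=8,interpolation=cv2.INTER_CUBIC)[:,:,::-1])
E
```

```text
t 20.85 p [0.5129 0.1496 0.0752] yaw 167.45 tilt [0.132  0.0019] F [ 0.0685  0.5148 -3.1346] T [ 0.0508 -0.1687  0.0322] w 0.19797922155348952
q [ 0.4505  0.2736 -0.8831  1.8593  0.2356  1.115   0.833 ]
end [0.5117 0.1488 0.0412] 167.25214832461413
slide [[0.1, -0.1, 3.4]]
  dr [[0.0, 0.0, 0.2]]
```

View pics/cs9.png

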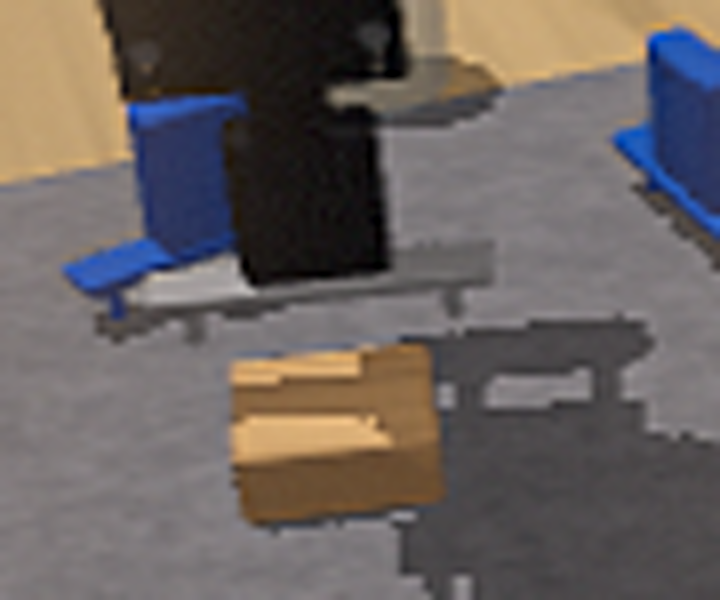

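{"api": "move_arm", "payload": {"jaw": [255, 255, 255, 255, 255], "slide": [[0.06, -0.12, 1], [0, 0, 0.8], [0, 0, 0.5], [0, 0, 0.3], [0, 0, 0]], "dr": [[0, 0, 0], [0, 0, 0], [0, 0, 0], [0, 0, 0], [0, 0, 0]]}}

```text
time: 21.4
position: [0.5105, 0.1483, 0.0472]
tool_rot: [-0.343, -3.121, 0.0]
ft_force: [-0.5, 0.3, -3.5]
grip_width: 0.203
```

{"api": "move_arm", "payload": {"jaw": [255, 255, 255], "slide": [[0, 0, 0], [0, 0, 0], [0, 0, 0]], "dr": [[0, 0, 0], [0, 0, 0], [0, 0, 0]]}}

```text
time: 21.7
position: [0.5113, 0.1484, 0.0482]
tool_rot: [0.343, 3.122, 0.0]
ft_force: [0.7, -0.9, -1.9]
grip_width: 0.201
```

```bash
python3 - <<'E'
from h import *
st()
E
```

```text
t 21.7 p [0.5113 0.1484 0.0482] yaw 167.46 tilt [0.0321 0.    ] F [ 0.7406 -0.9485 -1.8524] T [ 0.0133 -0.1618  0.0059] w 0.20075723830475803
q [ 0.4348  0.3067 -0.8695  1.8873  0.2667  1.0676  0.8101]
```

{"api": "move_arm", "payload": {"jaw": [255, 255, 255, 255, 255], "slide": [[0, 0, 0.3], [0, 0, 0.2], [0, 0, 0.1], [0, 0, 0.05], [0, 0, 0]], "dr": [[0, 0, 0], [0, 0, 0], [0, 0, 0], [0, 0, 0], [0, 0, 0]]}}

```text
time: 22.2
position: [0.511, 0.1483, 0.0413]
tool_rot: [-0.343, -3.123, 0.0]
ft_force: [0.7, 0.1, -2.8]
grip_width: 0.204
```

{"api": "move_arm", "payload": {"jaw": [255, 255, 255, 255], "slide": [[0, 0, 0.05], [0, 0, 0.03], [0, 0, 0], [0, 0, 0]], "dr": [[0, 0, 0], [0, 0, 0], [0, 0, 0], [0, 0, 0]]}}

```text
time: 22.6
position: [0.511, 0.1483, 0.0406]
tool_rot: [0.343, 3.123, -0.0]
ft_force: [-0.9, 0.1, -3.5]
grip_width: 0.198
```

```bash
python3 - <<'E'
from h import *
st()
E
```

```text
t 22.6 p [0.511  0.1483 0.0406] yaw 167.46 tilt [ 0.0005 -0.007 ] F [-0.9018  0.1145 -3.4616] T [ 0.1465 -0.1492 -0.0318] w 0.19814795488849948
q [ 0.4293  0.3171 -0.8649  1.8939  0.2765  1.0547  0.8026]
```

At the original rest height. I'll nudge down 0.3 mm, then release slowly.

{"api": "move_arm", "payload": {"jaw": [255, 255, 190, 150, 120], "slide": [[0, 0, 0.03], [0, 0, 0], [0, 0, 0], [0, 0, 0], [0, 0, 0]], "dr": [[0, 0, 0], [0, 0, 0], [0, 0, 0], [0, 0, 0], [0, 0, 0]]}}

```text
time: 23.1
position: [0.5113, 0.1484, 0.0405]
tool_rot: [0.343, 3.122, 0.0]
ft_force: [0.5, 0.4, -1.1]
grip_width: 0.358
```

{"api": "move_arm", "payload": {"jaw": [80, 40, 0, 0, 0], "slide": [[0, 0, 0], [0, 0, 0], [0, 0, 0], [0, 0, 0], [0, 0, 0]], "dr": [[0, 0, 0], [0, 0, 0], [0, 0, 0], [0, 0, 0], [0, 0, 0]]}}

```text
time: 23.6
position: [0.511, 0.1483, 0.0403]
tool_rot: [0.343, 3.123, -0.0]
ft_force: [-0.7, 0.1, 0.3]
grip_width: 0.806
```

{"api": "move_arm", "payload": {"jaw": [0, 0, 0, 0], "slide": [[0, 0, 0], [0, 0, 0], [0, 0, 0], [0, 0, 0]], "dr": [[0, 0, 0], [0, 0, 0], [0, 0, 0], [0, 0, 0]]}}

```text
time: 24.0
position: [0.511, 0.1483, 0.0403]
tool_rot: [0.343, 3.123, -0.0]
ft_force: [0.6, 0.4, -1.4]
grip_width: 0.995
```

```bash
python3 - <<'E'
from h import *
st()
E
```

```text
t 24.0 p [0.511  0.1483 0.0403] yaw 167.46 tilt [ 0.0002 -0.0038] F [ 0.6345  0.415  -1.4186] T [ 0.055  -0.1493  0.0064] w 0.9951721699910958
q [ 0.4291  0.3176 -0.8647  1.8942  0.2768  1.0541  0.8023]
```

{"api": "move_arm", "payload": {"jaw": [0, 0, 0, 0, 0], "slide": [[0, 0, -1], [0, 0, -2], [0, 0, -4], [0, 0, -5], [0, 0, -5]], "dr": [[0, 0, 0], [0, 0, 0], [0, 0, 0], [0, 0, 0], [0, 0, 0]]}}

```text
time: 24.5
position: [0.5104, 0.1485, 0.2126]
tool_rot: [-0.342, -3.123, 0.0]
ft_force: [1.5, 0.2, 0.3]
grip_width: 0.998
```

{"api": "move_arm", "payload": {"jaw": [0, 0, 0, 0, 0], "slide": [[0, 0, 0], [0, 0, 0], [0, 0, 0], [0, 0, 0], [0, 0, 0]], "dr": [[0, 0, 0], [0, 0, 0], [0, 0, 0], [0, 0, 0], [0, 0, 0]]}}

```text
time: 25.0
position: [0.5103, 0.1481, 0.2091]
tool_rot: [-0.343, -3.121, 0.001]
ft_force: [0.5, 0.3, 0.1]
grip_width: 1.002
```

```bash
python3 - <<'E'
from h import *
st()
s,im,d=snap('side','s10');a=cv2.resize(im[150:225,210:300],None,fx=6,fy=6,interpolation=cv2.INTER_CUBIC)
s,im,d=snap('wrist','w10');b=cv2.resize(im[90:250,220:420],None,fx=4,fy=2.9,interpolation=cv2.INTER_CUBIC)
cv2.imwrite('pics/cs10.png',a[:,:,::-1]);cv2.imwrite('pics/cw10.png',b[:,:,::-1]);snap('top','t10')
E
```

```text
t 25.0 p [0.5103 0.1481 0.2091] yaw 167.47 tilt [-0.133  -0.0072] F [0.4786 0.2925 0.1376] T [ 0.0937 -0.1451 -0.0022] w 1.0015503451206895
q [ 0.5196  0.1375 -0.9186  1.6945  0.1107  1.3668  0.9349]
```

View pics/cs10.png

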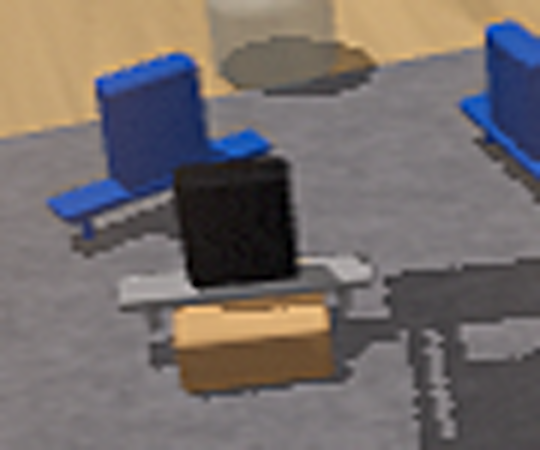

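View pics/cw10.png

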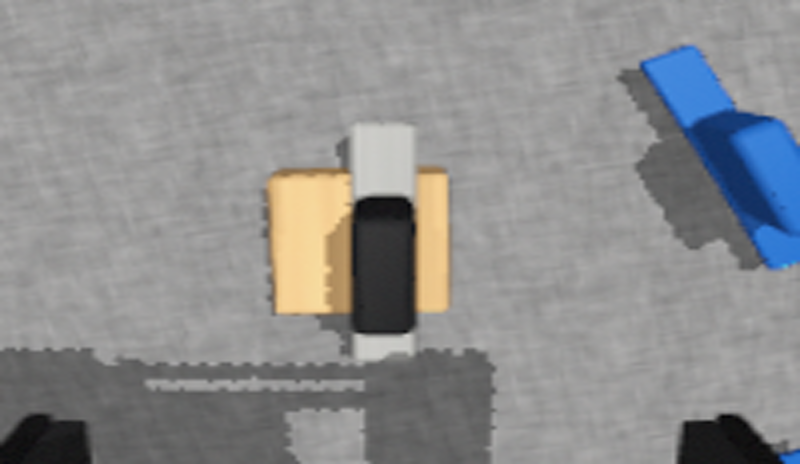

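View pics/t10.png

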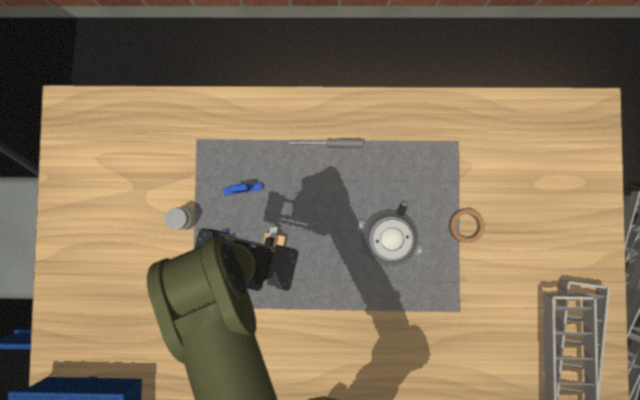

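The spanner sits flat astride the block, one pin past either end. The jar, tape, driver and both blue spanners are where they were, and the gripper is clear.

```bash
python3 - <<'E'
from h import *
print(close_job())
E
```

```text
the job is handed in; nothing more can be done
None
```

The ring is turned tight against its stop, and the spanner is back astride its rest. I handed the job in at about 25 s of the 72 s allowed.

- **Pins in the holes:** I lifted the black-handled spanner and lowered both pins about 7.7 mm into the 9 mm holes. I felt no contact force on the way down.
- **Turning and easing off:** I turned clockwise, with about 0.35–0.45 N m on the wrist while the ring moved. At the stop the torque held and climbed to 1.08 N m. I then eased back to nearly zero and lifted the pins straight out. The torque never went clearly negative, so the ring was not turned back.
- **Ring position:** the top camera shows it turned by about 45° (0.79 rad), which fits a stop at 1.1 rad from a start near 0.31. The spanner itself turned 48.5°, and I put the difference down to pin play and wind-up. The starting value was never measured, so the evidence for "tight" is the torque rise.
- **Putting back:** the last pictures show the bar flat on the block with a pin past either end. The tape, jar, driver and blue look-alikes appear unmoved, though the arm partly hid one blue one in the final top view; the side view still shows it in place.
- **Disagreement:** before insertion the wrist and side cameras differed by about 1 mm on where the pins were. I went in between the two, and the pins entered cleanly.

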